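Shim a handle blank level on the marking-out plate

TASK

Lay the standing handle blank gently on its side in the two V saddles of the aluminium cradle, its thin brass end towards the cradle's open front (the end away from the stop rail), and let go of it. Then take the wooden wedge, slide it nose first along the plate into the channel under the cradle's front until that end just lifts off the plate, about 3 mm on both sides with the back end still down against the rail, and finish while still gripping the wedge there, flat on the plate, so that I can scribe the centre line. Don't jack the cradle up high, and leave the other things on the bench where they are.

Things in the scene. Friction and masses are not known exactly. Their poses are not given: they have to be found in the camera images.
- plate: cast-iron marking-out plate fixed on the dark bench, 250 (x) x 400 (y) x 50 mm, smooth grey top; origin at the centre of its underside, so its top is at z = 50 mm. A steel stop rail 120 (x) x 25 (y) x 25 mm high is screwed on top, its face towards -y at y = +120 mm. The cradle stands on that side of it; the plate is bare from the cradle to its -y end
- cradle: aluminium cradle, loose, about 0.58 kg, standing on the plate, axes parallel to the plate's: 84 (x) x 140 (y) x 52 mm high, origin at the centre of its underside. Back end (+y) 0 to 3 mm from the stop rail, front end at y = -70 mm. A flat deck (top at z = 20 mm) on two runners, with two V saddles on it
- seat (a point): middle of the two 90 degree V saddles (cradle 0, 0, 56 mm), where the seated blank's middle lies, its axis along the cradle's y. The saddles stand at y = 52 to 70 and -52 to -70 mm; V bottoms at z = 28 mm, tops at z = 52 mm, mouths 48 mm wide (x); between them the deck is free
- mouth (a point): middle of the roof edge of the channel under the cradle, at the front end (cradle 0, -70, 10 mm): the channel, 56 mm wide and 10 mm high, runs along y between the two runners (each 14 mm wide, 10 mm high) through the whole length
- toe_near (a point): bottom of the cradle's runner on its -x side, at the front end (cradle -35, -70, 0 mm); level with the plate's top (50 mm on the plate's z) while the cradle stands flat
- toe_far (a point): bottom of the cradle's runner on its +x side, at the front end (cradle +35, -70, 0 mm)
- blank: round tapered knife-handle blank of brown burl wood, 135 mm long, 42 mm diameter at the thick end, 38 mm at the thin end, which has a brass ferrule 13 mm long; about 0.16 kg. At the start it stands upright on the bench on its thick end. Origin at the centre of the thick end, z axis along the blank to the thin end
- blank_mid (a point): middle of the blank's axis, 67.5 mm from either end
- blank_thin (a point): centre of the blank's thin (brass) end
- wedge: light hardwood wedge lying on its flat bottom, 32 mm wide (x), 140 mm long (y), top rising evenly from 3 mm at the nose (+y) to 31 mm at the heel (-y), 1 in 5; upright sides; 60 g. Origin at the centre of its underside. It meets the channel's roof with its nose 35 mm inside the front end; each 5 mm more lifts the front 1 mm, at a push of 3 to 12 N
- wedge_nose (a point): bottom of the wedge's nose, middle of its width
- wedge_heel (a point): bottom of the wedge's heel, middle of its width
- scriber: bystander: surface gauge (scribing stand), iron foot 45 x 55 mm with a 174 mm high thin pillar, standing on the plate beside the rail's far end; origin under the foot
- folding_knife: bystander: shut folding knife, 26 x 105 x 14 mm, on the bench; origin at the centre of its underside, length along y
- whetstone0: bystander: two-layer whetstone 60 x 180 x 26 mm on the bench left of the plate, towards its far side; origin at the centre of its underside, length along y
- whetstone1: bystander: the same kind of whetstone, on the bench at the left, near the robot
- oil_bottle: bystander: amber bottle of honing oil, 48 mm diameter, 125 mm tall, on the bench at the left, close to the robot; origin under its middle
- cleaver: bystander: cleaver lying on the bench at the right, near the robot, about 300 mm long along its x, 18 mm high; origin between blade and handle
There are look-alikes about, which are no part of the job. What is shaped like the wedge but turquoise is not meant.

How it is judged:
On the way, in this order (a step that is already met when the one before it is completed fails the run):
1. the blank lies at rest in both V saddles, thin end to the front, let go, and the cradle stands flat on the plate (x of blank_mid in the frame of cradle between -0.006 and 0.006 m and y of blank_mid in the frame of cradle between -0.017 and 0.017 m and z of blank_mid in the frame of cradle between 0.05 and 0.062 m and angle between the z axis of blank and the y axis of cradle, either way round below 0.1 rad and y of blank_thin in the frame of cradle below -0.03 m and linear speed of each of blank, cradle below 0.02 m/s and contact force between each of the fingers, the arm and blank below 0.1 N and contact force between each of the fingers, the arm and cradle below 0.1 N and z of each of toe_near, toe_far in the frame of plate below 0.0515 m), for 0.2 s.
2. the wedge's nose has entered the channel under the cradle's front while that end is still down (x of blank_mid in the frame of cradle between -0.006 and 0.006 m and y of blank_mid in the frame of cradle between -0.017 and 0.017 m and z of blank_mid in the frame of cradle between 0.05 and 0.062 m and angle between the z axis of blank and the y axis of cradle, either way round below 0.1 rad and y of blank_thin in the frame of cradle below -0.03 m and y of wedge_nose in the frame of cradle above -0.066 m and x of wedge_nose in the frame of cradle between -0.028 and 0.028 m and z of wedge_nose in the frame of cradle between -0.003 and 0.01 m and z of each of toe_near, toe_far in the frame of plate below 0.0515 m).
At the end, for the whole second after the job is handed in: both front corners of the cradle 1 to 6 mm off the plate, carried by the wedge alone, back end down by the rail (12 mm, 6 deg); wedge flat on the plate, gripped by the fingers; blank at rest in both saddles, thin end to the front, middle within 17 mm of the cradle's; neither touched by the robot (z of toe_near in the frame of plate between 0.051 and 0.056 m and z of toe_far in the frame of plate between 0.051 and 0.056 m and contact force between wedge and cradle above 0.8 N and contact force between the fingers and wedge above 1.5 N and contact force between each of wedge, cradle and plate above 0.3 N and angle between wedge's own z axis and vertical below 0.06 rad and x of blank_mid in the frame of cradle between -0.006 and 0.006 m and y of blank_mid in the frame of cradle between -0.017 and 0.017 m and z of blank_mid in the frame of cradle between 0.05 and 0.062 m and angle between the z axis of blank and the y axis of cradle, either way round below 0.1 rad and y of blank_thin in the frame of cradle below -0.03 m and linear speed of each of blank, cradle, wedge below 0.02 m/s and y of cradle in the frame of plate between 0.035 and 0.06 m and x of cradle in the frame of plate between -0.04 and 0.04 m and angle between the y axis of cradle and the y axis of plate, either way round below 0.1 rad and contact force between each of the fingers, the arm and cradle below 0.1 N and contact force between each of the fingers, the arm and blank below 0.1 N); the arm keeps its last pose, push and grip.
It fails at once if the cradle's front is jacked up more than 12 mm (z of any of toe_near, toe_far in the frame of plate above 0.062 m).
It fails at once if the blank is dropped or thrown (moving faster than 0.6 m/s with no finger on it) (contact force between the fingers and blank below 0.01 N and linear speed of blank above 0.6 m/s).
It fails at once if another thing on the bench is shifted by more than 30 mm or knocked over (distance of any of scriber, folding_knife, whetstone0, whetstone1, oil_bottle, cleaver from where it was at the start of the episode above 0.03 m or angle between any of oil_bottle, scriber's own z axis and vertical above 0.5 rad).
It also fails if it takes over 72 s, if anything falls off the work surface, if the arm or the gripper's body presses on something with over 40 N, if the wrist force passes 120 N, or if a joint passes its speed limit or range.

ROBOT

A 6-joint arm with a two-finger parallel gripper is mounted at the origin on the work surface. World frame = base frame: x ahead of the robot, y to its left, z up, the work surface at z = 0. Lengths are in m, angles in rad, forces in N, time in s.
With the tool pointing down it reaches from about 0.4 to 0.825 m from the base axis. Payload 7 kg.
Tool frame: the origin (TCP) lies midway between the tips of the shut fingers; the grasp point (between the pads) lies 19 mm behind it; z points along the fingers, y is the line along which they close (so a half turn about z gives the same grasp; the last joint's range is limited). The gripper opens to 88 mm and grips with 3 to 60 N. Pads are 19 mm wide; open, the fingers measure 130 mm over their backs; the gripper's body (78 mm by 193 mm) begins 47 mm behind the grasp point.
Start: joints at [1.495, 0.359, 0.012, 0, -1.224, -0.288], TCP at [0.24, 0.631, 0.227] pointing down, gripper open.
Joint ranges: [-3.07, 3.07], [-1.43, 2.12], [-1.02, 1.25], [-3.03, 1.67], [-3.05, -0], [-3.03, 3.03]. Speed limits (rad/s): [2.39, 2.39, 3.01, 3.14, 3.14, 3.14].

INTERFACE

Orientations are given as a unit quaternion [x, y, z, w].
In Python, from plant import sense, capture, get_calibration, workorder gives the robot as it stands.
- The arm moves only by the tool send_rows, never from a script. Its argument "series" is a list of rows, each a list of 3 entries, a list of its own where there are three numbers: the shift along the tool's x, y, z in mm, then the turn, a rotation vector about the tool's x, y, z in rad, then the closure in counts, from 0 (fully open) to 255 (shut). In form: [[[dx, dy, dz], [wx, wy, wz], grip], ...]. A call has 1 to 10 rows; each row is the pose to reach, as a shift and turn from the pose commanded when the call began, along the tool's axes at that moment; what a row does not reach only later rows make up. A row lasts 1/8 s, in which the tool goes at most 62.5 mm and 10.7 degrees, less where a joint would pass 70% of its speed; a pose out of reach is approached as far as the arm can. A call with a gripper value outside its range is refused whole. The fingers move at their own pace and stop on an object; "grip_force" is the grip in N (left out, the last holds). Time passes only in rows, so rows that repeat a pose let the fingers close. It gives the time, the measured TCP pose, the force, the opening and the grip force at its end, in the units of the state.
- sense(): the state, without advancing time (a new reading comes with each control period).
- capture(name): name is "scene" or "top" or "wrist"; returns the picture (420x560x3 uint8, red, green, blue); there is no depth.
- get_calibration(name): a dict with "fx", "fy", "cx", "cy" (pixels), "view" (4x4, takes a point from world to camera coordinates). Camera axes: x right, y up, looking along -z (the intrinsics and any distortion apply to the point x, -y, -z); pixel columns grow to the right and rows downward; lengths in m; the calibration is good to about 2 mm. A picture is of the moment at which its call begins: read the wrist's pose just before it. get_calibration takes no time and is no camera call; for the wrist camera it gives the pose at the moment of the call.
- workorder.hand_in(): hands the job in; it is judged then, once.
The state is a dict: "time": time; "joint_positions": joint angles; "dq": joint speeds; "joint_efforts": joint torques, N m; "position": TCP position; "ee_rot": TCP orientation; "ft_force": force on the tool from outside, world axes, zero at the start; "ft_torque": the same for the moment, N m; "opening": opening from 0.0 (shut) to 1.0 (fully open); "gripper_force": force on a finger pad.
Only numpy, scipy, OpenCV 4.12 (cv2) and the standard library are available. Lean on these libraries where they do the work, as an engineer would, in place of code of your own. Each camera call takes 0.05 s, during which the arm holds its last target. There are 200 camera calls.

## Working session

There is one attempt and no reset: what is moved stays moved. The work goes in short steps, Python scripts to look and compute and a tool call to move; the robot and the scene stay as the last step left them, time stands still between calls to the robot, and variables do not carry over. Pictures are saved under pics/ and viewed, at most 10 in all, crops included, and the job is handed in when it is done.

Besides the shell and the picture viewer there is one more tool, called as a command line: name --argument value ..., lists and objects as JSON in quotes. send_rows: Moves the arm, as the interface text tells. Its arguments: {"type":"object","properties":{"series":{"type":"array","items":{"type":"array"}},"grip_force":{"type":"number"}},"required":["series"]}

```bash
mkdir -p pics; ls; python3 - <<'E'
from plant import sense, capture, get_calibration
import cv2, numpy as np
print(sense())
for n in ("scene","top"):
    c=get_calibration(n); print(n,c)
    cv2.imwrite(f"pics/{n}0.png",capture(n)[:,:,::-1])
E
```

```text
pics
{'time': 0.0, 'joint_positions': array([ 1.49509273e+00,  3.59410730e-01,  1.10456822e-02, -3.49577780e-04,
       -1.22410053e+00, -2.88119406e-01]), 'dq': array([ 6.20846561e-04, -1.99029005e-05, -1.30358188e-03, -1.05851459e-04,
       -4.96158651e-05,  3.20196736e-04]), 'joint_efforts': array([-4.90927687e-04, -5.82709408e+01,  2.93050164e+01,  6.99723691e+00,
        6.90123779e-03, -1.47625233e-04]), 'position': array([0.24003709, 0.63034603, 0.22560164]), 'ee_rot': array([ 9.83488553e-01, -1.80968346e-01, -7.49361563e-05,  8.47343839e-04]), 'ft_force': array([-0.65216345,  0.52197079, -0.41965008]), 'ft_torque': array([ 0.04909609, -0.03195386,  0.01940047]), 'gripper_force': 0.0, 'opening': 1.0042778727293824}
scene {'fx': 454.1811603493874, 'fy': 454.1811603493874, 'cx': 273.61009094471524, 'cy': 211.0774260417532, 'view': array([[ 0.63510415,  0.77234119, -0.01148045, -0.28813589],
       [-0.43398103,  0.36908347,  0.82185027,  0.1211992 ],
       [ 0.63898606, -0.51697821,  0.56958787, -1.715025  ],
       [ 0.        ,  0.        ,  0.        ,  1.        ]])}
top {'fx': 542.3443129586851, 'fy': 542.3443129586851, 'cx': 277.7951898882063, 'cy': 214.9880843127595, 'view': array([[-0.02917109, -0.99952871,  0.00956014, -0.00188362],
       [ 0.99563929, -0.02820709,  0.08892002, -0.49661664],
       [-0.08860845,  0.01211234,  0.99599289, -1.5112811 ],
       [ 0.        ,  0.        ,  0.        ,  1.        ]])}
```

View pics/scene0.png

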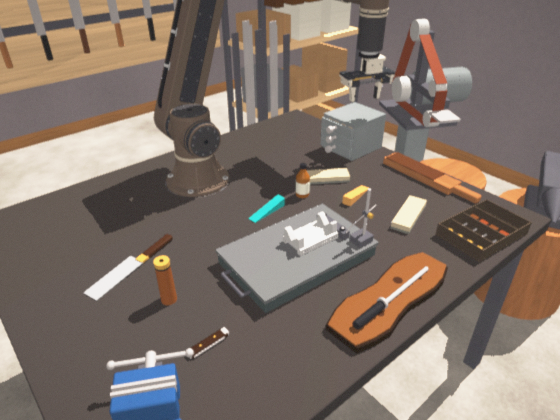

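View pics/top0.png

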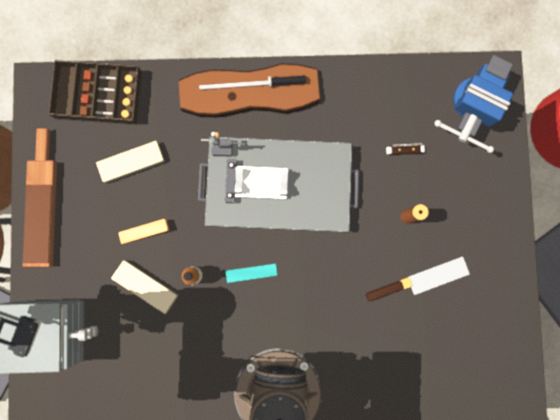

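Two wedge-shaped candidates: an orange-yellow one at top (144,231) and scene (356,194), and a turquoise one at top (251,273) and scene (268,209). The description picks the orange-yellow (hardwood) one. The blank stands at top (420,212) and scene (163,280), brass up. The knife handles at (385,290) and (405,149) in the top picture are not the blank. The cradle is at top (262,182), with the rail at column 230. A montage of close crops should confirm this.

```bash
cat > h.py <<'E'
import numpy as np, cv2
from plant import sense, capture, get_calibration
from scipy.spatial.transform import Rotation as R
def unproj(cal,u,v,z):
    V=np.array(cal['view']); d=np.array([(u-cal['cx'])/cal['fx'],-(v-cal['cy'])/cal['fy'],-1.])
    o=-V[:3,:3].T@V[:3,3]; w=V[:3,:3].T@d
    return o+w*(z-o[2])/w[2]
def proj(cal,p):
    V=np.array(cal['view']); q=V[:3,:3]@np.array(p)+V[:3,3]
    return cal['cx']+cal['fx']*q[0]/-q[2], cal['cy']-cal['fy']*q[1]/-q[2]
E
python3 - <<'E'
from h import *
t=cv2.imread('pics/top0.png'); s=cv2.imread('pics/scene0.png')
c=lambda im,x,y,w,h,f: cv2.resize(im[y:y+h,x:x+w],(w*f,h*f),interpolation=cv2.INTER_CUBIC)
M=np.zeros((600,800,3),np.uint8)
def put(a,x,y): M[y:y+a.shape[0],x:x+a.shape[1]]=a
put(c(t,200,130,160,105,3),0,0)
put(c(t,110,210,70,40,4),500,0)
put(c(s,335,180,45,32,6),500,170)
put(c(t,390,195,50,35,5),0,330)
put(c(s,270,200,110,65,4),260,330)
put(c(s,145,250,35,60,4),660,370)
cv2.imwrite('pics/mont.png',M)
hsv=cv2.cvtColor(t,cv2.COLOR_BGR2HSV)
C=get_calibration('top')
def comp(lo,hi,x,y,w,h):
    m=cv2.inRange(hsv,lo,hi); k=np.zeros_like(m); k[y:y+h,x:x+w]=m[y:y+h,x:x+w]
    p=cv2.findNonZero(k); return len(p),cv2.minAreaRect(p),cv2.boxPoints(cv2.minAreaRect(p))
for nm,a in (('wedge',comp((8,100,60),(30,255,255),110,212,65,38)),('brass',comp((20,120,120),(35,255,255),405,200,30,28))): print(nm,a)
for u,v in ((144,231),(251,273)): print(hsv[v,u],unproj(C,u,v,0.017))
print('blank top',unproj(C,420.5,212.5,.135))
E
```

```text
Traceback (most recent call last):
ValueError: could not broadcast input array from shape (240,140,3) into shape (230,140,3)
```

```bash
cat > m.py <<'E'
from h import *
t=cv2.imread('pics/top0.png'); s=cv2.imread('pics/scene0.png')
c=lambda im,x,y,w,h,f: cv2.resize(im[y:y+h,x:x+w],(w*f,h*f),interpolation=cv2.INTER_CUBIC)
M=np.zeros((600,800,3),np.uint8)
def put(a,x,y): M[y:y+a.shape[0],x:x+a.shape[1]]=a
put(c(t,200,130,160,105,3),0,0)
put(c(t,110,210,70,40,4),500,0)
put(c(s,335,180,45,32,6),500,165)
put(c(t,390,195,50,35,5),0,330)
put(c(s,270,200,95,65,4),260,335)
put(c(s,145,250,35,60,4),655,360)
cv2.imwrite('pics/mont.png',M)
hsv=cv2.cvtColor(t,cv2.COLOR_BGR2HSV)
C=get_calibration('top')
def comp(lo,hi,x,y,w,h):
    m=cv2.inRange(hsv,lo,hi); k=np.zeros_like(m); k[y:y+h,x:x+w]=m[y:y+h,x:x+w]
    p=cv2.findNonZero(k); r=cv2.minAreaRect(p); return len(p),r,cv2.boxPoints(r)
for nm,a in (('wedge',comp((8,100,60),(30,255,255),110,212,65,38)),('brass',comp((20,120,120),(35,255,255),405,200,30,28))): print(nm,a)
for u,v in ((144,231),(251,273)): print(hsv[v,u],unproj(C,u,v,0.017))
print('blank top',unproj(C,420.5,212.5,.135))
E
python3 m.py
```

```text
wedge (189, ((143.14151000976562, 230.74530029296875), (13.873414039611816, 50.96076202392578), 74.05460357666016), array([[116.73585 , 231.07549 ],
       [165.73586 , 217.07549 ],
       [169.54718 , 230.41512 ],
       [120.547165, 244.41512 ]], dtype=float32))
brass (44, ((420.00006103515625, 211.50003051757812), (13.435027122497559, 13.435027122497559), 45.0), array([[410.50006, 211.50003],
       [420.00006, 202.00003],
       [429.50006, 211.50003],
       [420.00006, 221.00003]], dtype=float32))
[ 29  58 255] [0.46215155 0.36263993 0.017     ]
[ 88 145 238] [0.33542712 0.06378462 0.017     ]
blank top [ 0.48225979 -0.38960783  0.135     ]
```

View pics/mont.png

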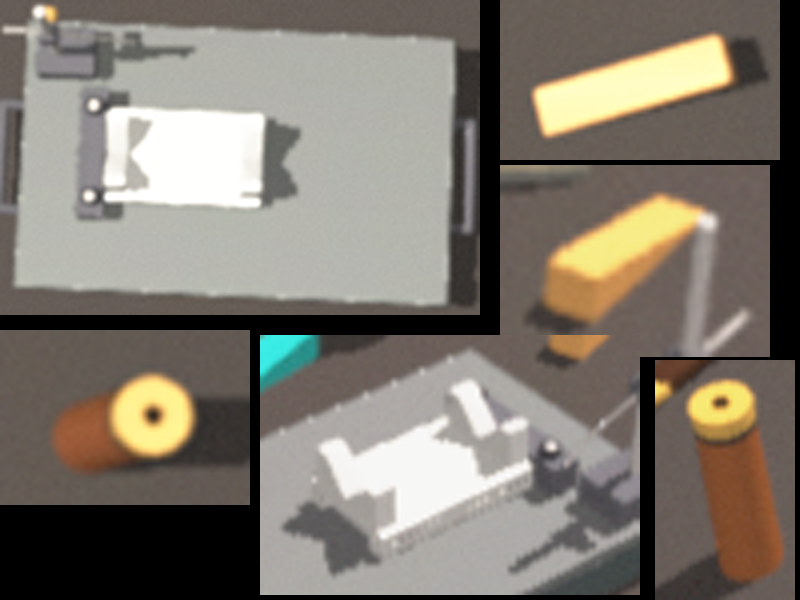

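```bash
python3 - <<'E'
from h import *
np.set_printoptions(precision=4,suppress=True)
C=get_calibration('top')
P=np.array([unproj(C,200+a/3,130+b/3,.05) for a,b in ((25,20),(455,40),(450,304),(14,287))])
print(P, P.mean(0)); d=(P[0]-P[1]+P[3]-P[2])/2; print('plate y dir',d,np.linalg.norm(d),np.arctan2(d[1],d[0])-np.pi/2)
Q=np.array([unproj(C,200+a/3,130+b/3,.102) for a,b in ((108,108),(264,114),(264,207),(105,203))])
print(Q,'cradle',Q.mean(0))
W=np.array([unproj(C,110+(a-500)/4,210+b/4,z) for a,b,z in ((716,34,.031),(733,80,.031),(545,137,.003),(533,90,.003))])
print(W,'wedge',W.mean(0)); d=(W[3]-W[0]+W[2]-W[1])/2; print(np.linalg.norm(d),np.arctan2(d[1],d[0])-np.pi/2)
print('brass',unproj(C,390+152/5,195+(416-330)/5,.135))
S=get_calibration('scene'); print('brass scene',unproj(S,145+(722-655)/4,250+(402-360)/4,.135))
print('wedge heel bottom scene', unproj(S,335+46/6.,180+135/6.,0))
E
```

```text
[[ 0.7202  0.1728  0.05  ]
 [ 0.6902 -0.2294  0.05  ]
 [ 0.4427 -0.2146  0.05  ]
 [ 0.47    0.1873  0.05  ]] [ 0.5808 -0.021   0.05  ]
plate y dir [0.0286 0.402  0.    ] 0.40305737104625655 -0.07091273064078929
[[ 0.6251  0.0937  0.102 ]
 [ 0.6158 -0.0465  0.102 ]
 [ 0.5316 -0.0439  0.102 ]
 [ 0.5392  0.0983  0.102 ]] cradle [0.5779 0.0254 0.102 ]
[[0.4947 0.3032 0.031 ]
 [0.4621 0.2916 0.031 ]
 [0.4272 0.4307 0.003 ]
 [0.4609 0.4391 0.003 ]] wedge [0.4612 0.3661 0.017 ]
0.14442291969022497 0.2448666352853306
brass [ 0.4831 -0.3894  0.135 ]
brass scene [ 0.4889 -0.3861  0.135 ]
wedge heel bottom scene [0.4657 0.2997 0.    ]
```

The montage confirms the orange wooden wedge (its nose is at the left, +y, because the heel at the right casts the shadow), the blank standing brass up, and the cradle against the rail. I'll set out now and collect joint and pose samples on the way.

send_rows --series '[[[270, 120, -120], [0, 0, 0], 0], [[270, 120, -120], [0, 0, 0], 0], [[270, 120, -120], [0, 0, 0], 0], [[270, 120, -120], [0, 0, 0], 0], [[270, 120, -120], [0, 0, 0], 0], [[270, 120, -120], [0, 0, 0], 0]]'

```text
time: 0.85
position: [0.4524, 0.4203, 0.3486]
ee_rot: [0.983, -0.183, 0.001, -0.001]
ft_force: [-0.7, 0.6, 0.0]
opening: 1.005
gripper_force: 0.0
```

```bash
cat >> h.py <<'E'
def log():
    s=sense()
    with open('log.txt','a') as f: f.write(' '.join(map(str,[*s['joint_positions'],*s['position'],*s['ee_rot']]))+'\n')
    return s
def rows(p,Rm):
    "tool-frame shift (mm) and rotvec from measured pose to world target TCP p, rotation matrix Rm"
    s=sense(); R0=R.from_quat(s['ee_rot']); d=R0.inv().apply(np.array(p)-s['position'])*1000
    w=(R0.inv()*R.from_matrix(Rm)).as_rotvec()
    print('shift',d.round(1),'turn',w.round(3),'n',np.linalg.norm(d)/62.5,np.degrees(np.linalg.norm(w))/10.7)
E
cat > log.txt <<'E'
1.49509273 0.359410730 0.0110456822 -0.000349577780 -1.22410053 -0.288119406 0.24003709 0.63034603 0.22560164 0.983488553 -0.180968346 -7.49361563e-05 8.47343839e-04
E
python3 - <<'E'
from h import *
s=log(); print(s['time'],s['joint_positions'].round(3),s['position'].round(4),R.from_quat(s['ee_rot']).as_matrix().round(3))
E
```

```text
0.85 [ 1.065e+00  2.110e-01  8.000e-02  1.000e-03 -1.437e+00  1.380e-01] [0.4524 0.4203 0.3486] [[ 0.933 -0.359  0.002]
 [-0.359 -0.933  0.002]
 [ 0.001 -0.003 -1.   ]]
```

```bash
cat >> h.py <<'E'
def down(xdir):
    x=np.array([*xdir[:2],0.]);x/=np.linalg.norm(x); z=np.array([0,0,-1.]); return np.c_[x,np.cross(z,x),z]
E
python3 - <<'E'
from h import *
rows([.575,.01,.33],down((-.071,-.9975)))
C=get_calibration('wrist'); V=np.array(C['view']); s=sense()
print(C, R.from_quat(s['ee_rot']).inv().apply(-V[:3,:3].T@V[:3,3]-s['position']))
E
```

```text
shift [261.8 338.9  18. ] turn [-3.000e-03  1.000e-03  1.274e+00] n 6.858359178657391 6.823817083619796
{'fx': 308.0143769026431, 'fy': 308.0143769026431, 'cx': 279.97879454609506, 'cy': 215.25698186889147, 'view': array([[-0.35969845, -0.93306624, -0.00210321,  0.55523531],
       [ 0.89882433, -0.34589132, -0.26920999, -0.19536083],
       [ 0.25046328, -0.09872483,  0.96307921, -0.58063632],
       [ 0.        ,  0.        ,  0.        ,  1.        ]])} [ 0.0737266   0.00035829 -0.1590715 ]
```

send_rows --series '[[[262, 339, 18], [0, 0, 1.274], 0], [[262, 339, 18], [0, 0, 1.274], 0], [[262, 339, 18], [0, 0, 1.274], 0], [[262, 339, 18], [0, 0, 1.274], 0], [[262, 339, 18], [0, 0, 1.274], 0], [[262, 339, 18], [0, 0, 1.274], 0], [[262, 339, 18], [0, 0, 1.274], 0], [[262, 339, 18], [0, 0, 1.274], 0], [[262, 339, 18], [0, 0, 1.274], 0]]'

```text
time: 1.98
position: [0.5738, 0.0128, 0.3279]
ee_rot: [-0.683, 0.73, 0.0, -0.0]
ft_force: [-0.0, -0.2, 0.2]
opening: 1.001
gripper_force: 0.0
```

```bash
python3 - <<'E'
from h import *
import json
s=log(); print(s['time'],s['joint_positions'].round(3),s['position'].round(4),R.from_quat(s['ee_rot']).as_matrix().round(3))
C=get_calibration('wrist'); json.dump({k:np.array(v).tolist() for k,v in C.items()},open('cal1.json','w'))
im=capture('wrist')[:,:,::-1]; cv2.imwrite('pics/w1.png',im)
S=sense(); print(s['time'],S['time'])
E
```

```text
1.975 [ 0.363  0.144 -0.047 -0.    -1.38  -0.429] [0.5738 0.0128 0.3279] [[-0.067 -0.998 -0.001]
 [-0.998  0.067  0.   ]
 [ 0.     0.001 -1.   ]]
1.975 2.025
```

View pics/w1.png

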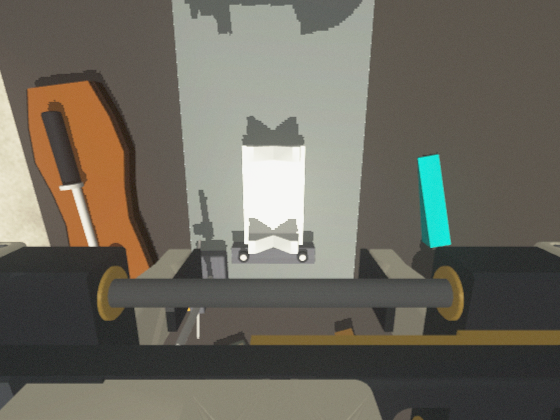

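The cradle shows upright in the wrist picture: front edge at row 146 (columns 243–305), back at about row 245, rail at columns 232–315.

```bash
python3 - <<'E'
from h import *
import json
np.set_printoptions(precision=4,suppress=True)
C=json.load(open('cal1.json')); im=cv2.imread('pics/w1.png')
g=cv2.cvtColor(im,cv2.COLOR_BGR2GRAY).astype(int)
# cradle side edges (bright) at some rows, and plate edges
for r in (149,155,170,190,210,230,238):
    b=np.where(g[r,225:330]>215)[0]; print(r,b.min()+225,b.max()+225)
for c in (248,255,274,292,300): print(c,[int(x) for x in g[138:152,c]])
for u,v,z in ((243,146,.102),(305,146,.102),(232,243,.075),(315,243,.075),(232,262,.075),(315,262,.075),(174,0,.05),(373,0,.05),(182,200,.05),(362,200,.05)): print(u,v,z,unproj(C,u,v,z))
c=cv2.resize(im[130:275,200:340],None,fx=4,fy=4,interpolation=cv2.INTER_CUBIC); cv2.imwrite('pics/w1c.png',c)
E
```

```text
149 242 305
155 242 304
170 242 304
190 243 303
210 244 303
230 244 302
238 244 302
248 [108, 106, 106, 108, 106, 106, 117, 141, 196, 246, 246, 246, 246, 246]
255 [107, 109, 109, 108, 107, 107, 110, 125, 176, 234, 235, 235, 236, 238]
274 [108, 107, 108, 107, 110, 108, 114, 153, 216, 229, 229, 230, 230, 230]
292 [107, 107, 107, 108, 111, 107, 111, 124, 167, 229, 240, 240, 240, 240]
300 [105, 107, 108, 107, 110, 108, 115, 156, 208, 231, 231, 232, 230, 232]
243 146 0.102 [ 0.6157 -0.0435  0.102 ]
305 146 0.102 [ 0.5402 -0.0385  0.102 ]
232 243 0.075 [0.648 0.091 0.075]
315 243 0.075 [0.53  0.099 0.075]
232 262 0.075 [0.6512 0.1202 0.075 ]
315 262 0.075 [0.5311 0.1283 0.075 ]
174 0 0.05 [ 0.6892 -0.2218  0.05  ]
373 0 0.05 [ 0.4446 -0.2055  0.05  ]
182 200 0.05 [0.7179 0.0291 0.05  ]
362 200 0.05 [0.457  0.0467 0.05  ]
```

View pics/w1c.png

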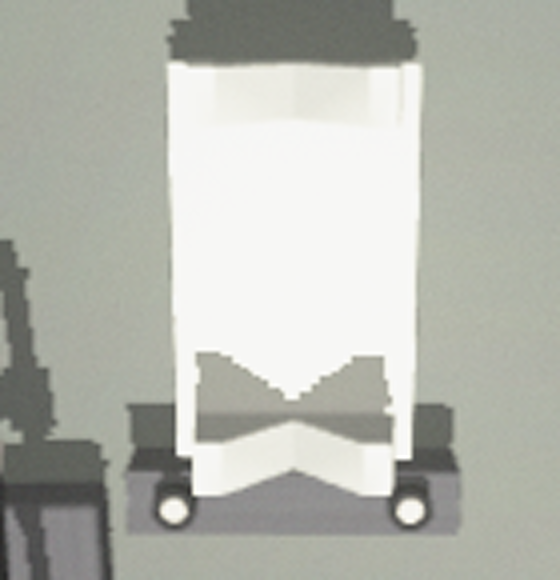

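```bash
python3 - <<'E'
from h import *
import json
np.set_printoptions(precision=4,suppress=True)
C=json.load(open('cal1.json')); U=lambda a,b,z: unproj(C,200+(a-.5)/4,130+(b-.5)/4,z)
print('rail front',U(127,472,.075),U(461,472,.075),'back',U(127,533,.075),U(461,533,.075))
f=(U(168,62,.07)+U(422,62,.07))/2; b=(U(178,440,.07)+U(412,440,.07))/2
print('deck front',U(168,62,.07),U(422,62,.07),f,'back',U(178,440,.07),U(412,440,.07),b, 'yaw',np.arctan2(-(b-f)[0],(b-f)[1]))
print('V mid front',U(292,62,.078),'V back',U(294,425,.078))
print('front bottom',U(168,62,.05),U(422,62,.05))
E
```

```text
rail front [0.6493 0.0983 0.075 ] [0.5301 0.1064 0.075 ] back [0.6519 0.1219 0.075 ] [0.531  0.1301 0.075 ]
deck front [ 0.621 -0.043  0.07 ] [ 0.5372 -0.0374  0.07  ] [ 0.5791 -0.0402  0.07  ] back [0.6307 0.0893 0.07  ] [0.5468 0.095  0.07  ] [0.5887 0.0921 0.07  ] yaw -0.07269497536753172
V mid front [ 0.5799 -0.0407  0.078 ] V back [0.5883 0.0836 0.078 ]
front bottom [ 0.6234 -0.0422  0.05  ] [ 0.5357 -0.0363  0.05  ]
```

```bash
cat >> h.py <<'E'
def tilt(az,p):
    c,s=np.cos,np.sin
    z=np.array([c(az)*c(p),s(az)*c(p),-s(p)]); x=np.array([c(az)*s(p),s(az)*s(p),c(p)]); return np.c_[x,np.cross(z,x),z]
E
python3 - <<'E'
from h import *
rows([.42,-.30,.30],tilt(-.36,.8))
E
```

```text
shift [322.7 132.9  28.2] turn [ 0.491  0.662 -1.209] n 5.6027557008971725 7.8344515645625075
```

send_rows --series '[[[322, 133, 28], [0.491, 0.662, -1.209], 0], [[322, 133, 28], [0.491, 0.662, -1.209], 0], [[322, 133, 28], [0.491, 0.662, -1.209], 0], [[322, 133, 28], [0.491, 0.662, -1.209], 0], [[322, 133, 28], [0.491, 0.662, -1.209], 0], [[322, 133, 28], [0.491, 0.662, -1.209], 0], [[322, 133, 28], [0.491, 0.662, -1.209], 0], [[322, 133, 28], [0.491, 0.662, -1.209], 0], [[322, 133, 28], [0.491, 0.662, -1.209], 0], [[322, 133, 28], [0.491, 0.662, -1.209], 0]]'

```text
time: 3.28
position: [0.4206, -0.2993, 0.3014]
ee_rot: [0.911, -0.167, 0.37, 0.067]
ft_force: [0.4, -0.5, 0.9]
opening: 1.004
gripper_force: 0.0
```

```bash
cat >> h.py <<'E'
def fk(q,P):
    a1,h1,L2,L3,o3,T,d=P
    Rz=R.from_euler('z',q[0]); p=q[1]-q[2]
    w=np.array([a1+L2*np.sin(q[1])+L3*np.cos(p)+o3*np.sin(p),-d,h1+L2*np.cos(q[1])-L3*np.sin(p)+o3*np.cos(p)])
    Rw=Rz*R.from_euler('y',p)*R.from_euler('x',q[3])*R.from_euler('y',-q[4])
    Rt=Rw*R.from_euler('x',q[5])
    return Rz.apply(w)+Rw.apply([T,0,0]),Rt   # Rt x axis = tool z
def fit():
    from scipy.optimize import least_squares
    D=np.loadtxt('log.txt')
    f=lambda P: np.concatenate([fk(r[:6],P)[0]-r[6:9] for r in D]+[1e-3*(P-np.array([.0,.4,.4,.4,.0,.25,.19]))])
    s=least_squares(f,[.0,.4,.4,.4,.0,.25,.19]); return s.x,np.abs(s.fun).max()
E
python3 - <<'E'
from h import *
np.set_printoptions(precision=4,suppress=True)
s=log(); print(s['time'],s['joint_positions'],s['position'],R.from_quat(s['ee_rot']).as_matrix())
P,e=fit(); print(P,e)
for r in np.loadtxt('log.txt'):
    p,Rt=fk(r[:6],P); print(p-r[6:9], (Rt.inv()*R.from_quat(r[9:13])).as_matrix().round(3).tolist())
E
```

```text
3.275 [-0.1986 -0.3815 -0.9806  0.505  -0.235   0.9593] [ 0.4206 -0.2993  0.3014] [[ 0.6701 -0.354   0.6524]
 [-0.2543 -0.9353 -0.2462]
 [ 0.6973 -0.001  -0.7167]]
[0.1973 0.1975 0.5359 0.2764 0.0021 0.3521 0.2064] 0.04322086097601868
[ 0.0147 -0.0021  0.029 ] [[0.001, -0.0, 1.0], [-0.838, 0.545, 0.001], [-0.545, -0.838, 0.0]]
[ 0.0113 -0.0084 -0.0133] [[-0.002, -0.0, 1.0], [-0.962, -0.273, -0.002], [0.273, -0.962, 0.0]]
[ 0.0096 -0.0123 -0.0027] [[0.001, -0.0, 1.0], [-0.653, 0.757, 0.001], [-0.757, -0.653, 0.0]]
[ 0.0069  0.0432 -0.0131] [[-0.026, -0.222, 0.975], [0.973, -0.231, -0.026], [0.231, 0.947, 0.222]]
```

```bash
sed -i "s/from_euler('x',q\[3\])/from_euler('x',-q[3])/; s/from_euler('x',q\[5\])/from_euler('x',-q[5])/" h.py
python3 - <<'E'
from h import *
np.set_printoptions(precision=4,suppress=True)
P,e=fit(); print(P,e)
for r in np.loadtxt('log.txt'):
    p,Rt=fk(r[:6],P); print(p-r[6:9], (Rt.inv()*R.from_quat(r[9:13])).as_matrix().round(3).tolist())
E
```

```text
[ 0.1178  0.2859  0.607   0.3504 -0.0402  0.4537  0.1837] 0.023735486814779827
[-0.0082  0.      0.0175] [[-0.0, -0.0, 1.0], [-1.0, 0.0, -0.0], [-0.0, -1.0, -0.0]]
[-0.0063  0.0053 -0.0085] [[0.0, 0.0, 1.0], [-1.0, -0.0, 0.0], [0.0, -1.0, 0.0]]
[-0.0032  0.0075 -0.001 ] [[0.0, -0.0, 1.0], [-1.0, 0.0, 0.0], [-0.0, -1.0, -0.0]]
[-0.0055 -0.0237 -0.008 ] [[0.0, 0.0, 1.0], [-1.0, 0.0, 0.0], [-0.0, -1.0, 0.0]]
```

```bash
cat >> h.py <<'E'
P0=np.array([.0,.4,.4,.4,.0,.25,.19,0,0,0,0])
def fk(q,P):
    a1,h1,L2,L3,o3,T,d,b2,dy,oz,ot=P
    r=lambda a,t: R.from_euler(a,t)
    Rz=r('z',q[0]);R2=Rz*r('y',q[1]);R3=R2*r('y',-q[2]);R4=R3*r('x',-q[3]);R5=R4*r('y',-q[4])
    p=Rz.apply([a1,-d,h1])+R2.apply([b2,0,L2])+R3.apply([L3,0,o3])+R4.apply([0,dy,oz])+R5.apply([T,0,ot])
    return p,R5*r('x',-q[5])
def fit():
    from scipy.optimize import least_squares
    D=np.loadtxt('log.txt')
    f=lambda P: np.concatenate([fk(r[:6],P)[0]-r[6:9] for r in D]+[1e-3*(P-P0)])
    s=least_squares(f,P0); return s.x,s.fun[:-11].reshape(-1,3)
E
python3 - <<'E'
from h import *
np.set_printoptions(precision=4,suppress=True)
print(*fit(),sep='\n')
rows([.39,-.355,.20],tilt(-.36,.6))
E
```

```text
[-0.0537  0.273   0.6     0.4626  0.0035  0.4531  0.1315  0.0004 -0.0603
 -0.0012  0.0541]
[[-0.  0.  0.]
 [ 0. -0. -0.]
 [-0.  0.  0.]
 [-0.  0. -0.]]
shift [-77.   63.   66.4] turn [ 0.001  0.199 -0.002] n 1.914617254570175 1.066269570984075
```

```bash
cat >> h.py <<'E'
LO=np.array([-3.07,-1.43,-1.02,-3.03,-3.05,-3.03]);HI=np.array([3.07,2.12,1.25,1.67,0,3.03])
B=np.array([[0,0,1.],[-1,0,0],[0,-1,0]])
def ik(p,Rm,P,q0):
    from scipy.optimize import least_squares
    def f(q):
        x,Rt=fk(q,P); return np.r_[x-p,.3*((Rt*R.from_matrix(B)).inv()*R.from_matrix(Rm)).as_rotvec()]
    s=least_squares(f,np.clip(q0,LO+.01,HI-.01),bounds=(LO,HI)); return s.x,np.abs(s.fun).max()
E
python3 - <<'E'
from h import *
np.set_printoptions(precision=3,suppress=True)
P,_=fit(); q0=sense()['joint_positions']
b=np.array([.485,-.388])
for pit in (.3,.4,.5):
  for az in (-1.2,-.8,-.5,-.36,-.2,0.1,.4):
    Rm=tilt(az,pit); best=None
    for qs in (q0,[-.2,.6,.3,.5,-.3,1],[-.2,.8,.3,-1,-.8,1],[-.2,.6,.8,-2.5,-.5,-1],[0,.6,0,1.2,-1,0]):
        q,e=ik(np.r_[b,.09]+.019*Rm[:,2],Rm,P,np.array(qs))
        if best is None or e<best[1]: best=(q,e)
    print(pit,az,best[0],round(best[1],4), 'wrist z',(np.r_[b,.09]-Rm[:,2]*.434)[2])
E
```

```text
0.3 -1.2 [ 0.338  0.688 -1.02   1.64  -1.277 -1.712] 0.0018 wrist z 0.21825576969102137
0.3 -0.8 [-0.684  0.625 -1.02  -3.03  -1.28  -1.637] 0.0645 wrist z 0.21825576969102137
0.3 -0.5 [-0.76   0.7   -1.02  -2.848 -1.398 -1.539] 0.0126 wrist z 0.21825576969102137
0.3 -0.36 [-0.866  0.712 -0.972 -2.65  -1.371 -1.515] 0.0 wrist z 0.21825576969102137
0.3 -0.2 [-0.993  0.695 -0.839 -2.34  -1.245 -1.599] 0.0 wrist z 0.21825576969102137
0.3 0.1 [-1.093  0.708 -0.595 -1.857 -1.183 -1.839] 0.0 wrist z 0.21825576969102137
0.3 0.4 [-1.112  0.766 -0.351 -1.488 -1.276 -2.045] 0.0 wrist z 0.21825576969102137
0.4 -1.2 [ 0.276  0.585 -1.012  1.67  -1.174 -1.597] 0.0019 wrist z 0.2590075605619543
0.4 -0.8 [-0.677  0.55  -1.02  -3.03  -1.141 -1.666] 0.0638 wrist z 0.2590075605619543
0.4 -0.5 [-0.679  0.578 -1.02  -2.951 -1.188 -1.571] 0.004 wrist z 0.2590075605619543
0.4 -0.36 [-0.82   0.588 -0.944 -2.674 -1.136 -1.59 ] 0.0 wrist z 0.2590075605619543
0.4 -0.2 [-0.938  0.59  -0.823 -2.35  -1.057 -1.693] 0.0 wrist z 0.2590075605619543
0.4 0.1 [-1.042  0.626 -0.598 -1.836 -1.051 -1.935] 0.0 wrist z 0.2590075605619543
0.4 0.4 [-1.071  0.696 -0.368 -1.453 -1.176 -2.122] 0.0 wrist z 0.2590075605619543
0.5 -1.2 [ 0.206  0.494 -0.984  1.67  -1.06  -1.459] 0.0039 wrist z 0.2980706837542241
0.5 -0.8 [-0.664  0.46  -0.979 -3.03  -0.928 -1.704] 0.0622 wrist z 0.2980706837542241
0.5 -0.5 [-0.634  0.477 -0.985 -2.998 -0.963 -1.589] 0.0 wrist z 0.2980706837542241
0.5 -0.36 [-0.772  0.484 -0.898 -2.676 -0.899 -1.667] 0.0 wrist z 0.2980706837542241
0.5 -0.2 [-0.875  0.498 -0.793 -2.335 -0.864 -1.8  ] 0.0 wrist z 0.2980706837542241
0.5 0.1 [-0.981  0.55  -0.594 -1.796 -0.918 -2.048] 0.0 wrist z 0.2980706837542241
0.5 0.4 [-1.021  0.63  -0.38  -1.406 -1.075 -2.212] 0.0 wrist z 0.2980706837542241
```

```bash
cat >> h.py <<'E'
def interp(pA,RA,pB,RB,n):
    from scipy.spatial.transform import Slerp
    sl=Slerp([0,1],R.from_matrix([RA,RB])); return [(pA+(pB-pA)*t,sl(t).as_matrix()) for t in np.linspace(0,1,n)]
E
python3 - <<'E'
from h import *
np.set_printoptions(precision=3,suppress=True)
P,_=fit(); s=sense()
b=np.array([.485,-.388]); 
for az,pit in ((.4,.3),(.8,.3),(1.2,.3)):
    G=tilt(az,pit); g=np.r_[b,.08]+.019*G[:,2]
    pre=g-.12*G[:,2]*[1,1,0]+[0,0,.03]
    S=tilt(-1.641,np.pi/2+pit); t=np.array([np.cos(-1.641),np.sin(-1.641),0])
    pl=np.array([.584,.03,.106])+.0125*t+.019*S[:,2]
    way=[(s['position'],R.from_quat(s['ee_rot']).as_matrix()),(np.array([.42,-.25,.38]),down((np.cos(az-.8),np.sin(az-.8)))),(pre+[0,0,.12],tilt(az,.8)),(pre,G),(g,G),(g+[0,0,.25],G),(np.array([.55,-.2,.4]),tilt(az-1,1.)),(pl+[0,0,.15],S),(pl,S)]
    q=s['joint_positions']; print('az',az)
    for a,c in zip(way,way[1:]):
        E=0
        for p,Rm in interp(*a,*c,8)[1:]: q,e=ik(p,Rm,P,q); E=max(e,E)
        print(q,round(E,4))
E
```

```text
az 0.4
[-0.134 -0.02  -0.111  0.    -1.48   1.304] 0.0
[-0.849  0.174 -0.304 -0.661 -0.98   3.03 ] 0.0579
[-0.924  0.348 -0.293 -0.863 -0.977  3.03 ] 0.1718
[-0.721  0.389 -0.314 -0.94  -0.813  3.03 ] 0.1746
[-0.864  0.162 -0.221 -1.016 -1.083  3.03 ] 0.165
[ 0.324 -0.24  -0.5    0.534 -1.012  0.427] 0.073
[ 0.151  0.216 -0.17  -0.323 -1.137 -0.091] 0.0
[ 0.16   0.357 -0.343 -0.396 -0.841  0.031] 0.0
az 0.8
[-0.134 -0.02  -0.111  0.    -1.48   1.704] 0.0
[-0.817  0.385  0.058 -0.508 -1.339  3.03 ] 0.0936
[-1.157  1.421  1.25  -1.194 -2.294  3.03 ] 0.1715
[-0.998  1.451  1.25  -1.182 -2.229  3.03 ] 0.1532
[-0.961  0.564  0.324 -0.975 -1.728  3.03 ] 0.1605
[ 0.101 -0.256 -0.506  0.229 -0.784  1.152] 0.0884
[ 0.151  0.216 -0.17  -0.323 -1.137 -0.091] 0.0
[ 0.16   0.357 -0.343 -0.396 -0.841  0.031] 0.0
az 1.2
[-0.134 -0.02  -0.111 -0.    -1.48   2.104] 0.0
[-0.93   1.11   1.25  -0.812 -2.322  3.03 ] 0.1167
[-1.081  1.422  1.25  -1.205 -2.354  3.03 ] 0.1392
[-0.939  1.46   1.25  -1.188 -2.341  3.03 ] 0.141
[-0.952  1.18   1.25  -1.294 -2.42   3.03 ] 0.1294
[-0.152 -0.165 -0.377 -0.255 -0.833  2.044] 0.1096
[ 0.151  0.216 -0.17  -0.323 -1.137 -0.091] 0.0
[ 0.16   0.357 -0.343 -0.396 -0.841  0.031] 0.0
```

```bash
python3 - <<'E'
from h import *
np.set_printoptions(precision=3,suppress=True)
P,_=fit(); s=sense()
b=np.array([.485,-.388]); st=[.36,.14,-.05,0,-1.38,-.43]
for pit in (.3,.4,.5):
  for az in np.arange(-2.4,-.5,.2):
    G=tilt(az,pit); g=np.r_[b,.085]+.019*G[:,2]
    way=[(np.array([.5,-.2,.35]),down((np.cos(az),np.sin(az)))),(g+[0,0,.25]-.1*G[:,2],tilt(az,.8)),(g+[0,0,.03]-.1*G[:,2],G),(g,G)]
    q,e=ik(*way[0],P,np.array(st)); E=[]
    for a,c in zip(way,way[1:]):
        for p,Rm in interp(*a,*c,8)[1:]: q,e=ik(p,Rm,P,q); E.append(e)
    print(round(pit,1),round(az,1),q,'end err',round(e,4),'max',round(max(E),4))
E
```

```text
0.3 -2.4 [ 0.102  0.977  0.05   0.625 -1.797 -1.194] end err 0.0 max 0.0
0.3 -2.2 [ 0.177  0.906 -0.148  0.726 -1.655 -1.22 ] end err 0.0 max 0.0
0.3 -2.0 [ 0.246  0.841 -0.342  0.843 -1.523 -1.27 ] end err 0.0 max 0.0
0.3 -1.8 [ 0.304  0.784 -0.53   0.986 -1.408 -1.347] end err 0.0 max 0.0
0.3 -1.6 [ 0.347  0.738 -0.71   1.162 -1.318 -1.453] end err 0.0 max 0.0
0.3 -1.4 [ 0.364  0.708 -0.877  1.383 -1.268 -1.586] end err 0.0 max 0.0
0.3 -1.2 [ 0.337  0.701 -1.02   1.645 -1.278 -1.726] end err 0.0014 max 0.0191
0.3 -1.0 [ 0.364  0.722 -1.02   1.67  -1.301 -1.704] end err 0.045 max 0.0635
0.3 -0.8 [ 0.411  0.76  -1.02   1.67  -1.332 -1.7  ] end err 0.0909 max 0.0909
0.3 -0.6 [ 0.48   0.922 -1.02   1.67  -1.442 -1.843] end err 0.132 max 0.1377
0.4 -2.4 [ 0.089  0.913  0.015  0.602 -1.722 -1.178] end err 0.0 max 0.0
0.4 -2.2 [ 0.16   0.842 -0.175  0.706 -1.583 -1.192] end err 0.0 max 0.0
0.4 -2.0 [ 0.224  0.775 -0.363  0.828 -1.451 -1.229] end err 0.0 max 0.0
0.4 -1.8 [ 0.276  0.714 -0.545  0.977 -1.334 -1.292] end err 0.0 max 0.0
0.4 -1.6 [ 0.31   0.661 -0.719  1.164 -1.24  -1.381] end
[... 458 characters left out ...]
end err 0.0 max 0.0
0.5 -2.2 [ 0.138  0.781 -0.202  0.685 -1.51  -1.159] end err 0.0 max 0.0
0.5 -2.0 [ 0.197  0.712 -0.382  0.81  -1.38  -1.182] end err 0.0 max 0.0
0.5 -1.8 [ 0.242  0.648 -0.556  0.963 -1.261 -1.229] end err 0.0 max 0.0
0.5 -1.6 [ 0.266  0.591 -0.721  1.156 -1.161 -1.3  ] end err 0.0 max 0.0
0.5 -1.4 [ 0.255  0.542 -0.869  1.402 -1.091 -1.392] end err 0.0 max 0.0
0.5 -1.2 [ 0.208  0.507 -0.982  1.67  -1.061 -1.469] end err 0.0048 max 0.0095
0.5 -1.0 [ 0.262  0.47  -1.018  1.67  -1.061 -1.398] end err 0.0432 max 0.0432
0.5 -0.8 [ 0.261  0.395 -1.02   1.67  -1.004 -1.232] end err 0.0806 max 0.0806
0.5 -0.6 [ 0.212  0.268 -1.02   1.67  -0.883 -0.979] end err 0.1068 max 0.1068
```

```bash
python3 - <<'E'
from h import *
np.set_printoptions(precision=3,suppress=True)
P,_=fit(); s=sense()
b=np.array([.485,-.388]); az,pit=-1.5,.35
G=tilt(az,pit); g=np.r_[b,.085]+.019*G[:,2]; pre=g-.12*G[:,2]; pre[2]=g[2]+.04
S=tilt(-1.641,np.pi/2+pit); t=np.array([np.cos(-1.641),np.sin(-1.641),0])
pl=np.array([.584,.03,.106])+.0175*t+.019*S[:,2]
way=[(s['position'],R.from_quat(s['ee_rot']).as_matrix()),(np.array([.47,-.22,.30]),tilt(az,.8)),(pre,G),(g,G),(g+[0,0,.12],G),(np.array([.55,-.15,.33]),tilt(-1.6,1.2)),(pl+[0,0,.08],S),(pl,S)]
q=s['joint_positions']
for a,c in zip(way,way[1:]):
    E=0;J=0
    for p,Rm in interp(*a,*c,10)[1:]:
        q2,e=ik(p,Rm,P,q); E=max(e,E); J=max(J,np.abs(q2-q).max()); q=q2
    print(c[0],q,round(E,4),'step',round(J,2))
rows(way[1][0],way[1][1])
E
```

```text
[ 0.47 -0.22  0.3 ] [ 0.606  0.033 -0.548  0.646 -1.474 -0.764] 0.0 step 0.52
[ 0.478 -0.293  0.118] [ 0.625  0.598 -0.784  0.968 -1.324 -1.405] 0.0 step 0.08
[ 0.486 -0.406  0.078] [ 0.339  0.679 -0.799  1.272 -1.247 -1.477] 0.0 step 0.04
[ 0.486 -0.406  0.198] [ 0.362  0.434 -0.791  1.181 -1.337 -1.231] 0.0 step 0.03
[ 0.55 -0.15  0.33] [ 0.368  0.121 -0.163  0.344 -1.445 -0.468] 0.0 step 0.12
[0.583 0.019 0.168] [ 0.11   0.283 -0.252 -0.41  -1.01   0.036] 0.0 step 0.1
[0.583 0.019 0.088] [ 0.115  0.369 -0.331 -0.461 -0.859  0.117] 0.0 step 0.02
shift [ 12.  -91.6  13.7] turn [-0.794 -0.     0.816] n 1.4948240004483242 6.094691393625634
```

send_rows --series '[[[12, -92, 14], [-0.794, 0, 0.816], 0], [[12, -92, 14], [-0.794, 0, 0.816], 0], [[12, -92, 14], [-0.794, 0, 0.816], 0], [[12, -92, 14], [-0.794, 0, 0.816], 0], [[12, -92, 14], [-0.794, 0, 0.816], 0], [[12, -92, 14], [-0.794, 0, 0.816], 0], [[12, -92, 14], [-0.794, 0, 0.816], 0], [[12, -92, 14], [-0.794, 0, 0.816], 0], [[12, -92, 14], [-0.794, 0, 0.816], 0], [[12, -92, 14], [-0.794, 0, 0.816], 0]]'

```text
time: 4.53
position: [0.4702, -0.2195, 0.2989]
ee_rot: [0.679, -0.631, 0.276, 0.257]
ft_force: [-0.0, -0.9, -0.5]
opening: 0.999
gripper_force: 0.0
```

```bash
python3 - <<'E'
from h import *
np.set_printoptions(precision=4,suppress=True)
s=log(); print(s['time'],s['joint_positions'],s['position'],R.from_quat(s['ee_rot']).as_matrix()[:,2])
print(*fit(),sep='\n')
b=np.array([.485,-.388]); az,pit=-1.5,.35
G=tilt(az,pit); g=np.r_[b,.085]+.019*G[:,2]; pre=g-.12*G[:,2]; pre[2]=g[2]+.04
rows(pre,G)
E
```

```text
4.525 [ 0.4022  0.0132 -0.7682  0.7801 -1.2194 -0.773 ] [ 0.4702 -0.2195  0.2989] [ 0.0508 -0.696  -0.7162]
[ 0.      0.1988  0.6016  0.4636 -0.      0.378   0.      0.     -0.1918
  0.     -0.    ]
[[-0. -0.  0.]
 [-0. -0. -0.]
 [ 0.  0.  0.]
 [ 0. -0.  0.]
 [-0.  0. -0.]]
shift [-72.7  -2.7 181. ] turn [-0.002  0.448  0.002] n 3.1215076826038017 2.401066271754997
```

```bash
cat > path.py <<'E'
from h import *
import sys
np.set_printoptions(precision=3,suppress=True)
P,_=fit(); s=sense()
b=np.array([.485,-.388])
for az,pit in ((-1.5,.35),(-1.641,.35),(-1.8,.35),(-2.1,.35)):
    G=tilt(az,pit); g=np.r_[b,.085]+.019*G[:,2]; pre=g-.12*G[:,2]; pre[2]=g[2]+.04
    S=tilt(-1.641,np.pi/2+pit); t=np.array([np.cos(-1.641),np.sin(-1.641),0])
    pl=np.array([.584,.03,.106])+.0175*t+.019*S[:,2]
    way=[(s['position'],R.from_quat(s['ee_rot']).as_matrix()),(pre,G),(g,G),(g+[0,0,.12],G),(np.array([.55,-.15,.33]),tilt(-1.6,1.2)),(pl+[0,0,.08],S),(pl,S)]
    q=s['joint_positions']; print(az)
    for a,c in zip(way,way[1:]):
        E=0;J=0
        for p,Rm in interp(*a,*c,10)[1:]:
            q2,e=ik(p,Rm,P,q); E=max(e,E); J=max(J,np.abs(q2-q).max()); q=q2
        p=q[1]-q[2]; w0=R.from_euler('z',q[0]).apply([P[2]*np.sin(q[1])+P[3]*np.cos(p),0,P[1]+P[2]*np.cos(q[1])-P[3]*np.sin(p)])
        print(c[0],q,round(E,4),'step',round(J,2),'wrist',w0,c[0]-P[5]*c[1][:,2])
E
python3 path.py
```

```text
-1.5
[ 0.478 -0.293  0.118] [ 0.217  0.542 -1.02   1.339 -1.218 -1.533] 0.0232 step 0.1 wrist [0.307 0.068 0.251] [0.453 0.061 0.248]
[ 0.486 -0.406  0.078] [-0.113  0.622 -1.02   1.67  -1.23  -1.609] 0.0309 step 0.05 wrist [ 0.316 -0.036  0.225] [ 0.461 -0.052  0.208]
[ 0.486 -0.406  0.198] [-0.145  0.375 -1.02   1.67  -1.184 -1.366] 0.0294 step 0.03 wrist [ 0.298 -0.044  0.302] [ 0.461 -0.052  0.328]
[ 0.55 -0.15  0.33] [ 0.306  0.116 -0.274  0.361 -1.324 -0.45 ] 0.0016 step 0.2 wrist [0.475 0.15  0.62 ] [ 0.554 -0.013  0.682]
[0.583 0.019 0.168] [ 0.119  0.274 -0.145 -0.385 -1.113 -0.024] 0.0 step 0.09 wrist [0.582 0.07  0.589] [ 0.574 -0.11   0.523]
[0.583 0.019 0.088] [ 0.114  0.36  -0.217 -0.421 -0.97   0.052] 0.0 step 0.02 wrist [0.597 0.069 0.509] [ 0.574 -0.11   0.443]
-1.641
[ 0.492 -0.293  0.118] [ 0.23   0.565 -0.98   1.262 -1.229 -1.545] 0.0 step 0.09 wrist [0.325 0.076 0.243] [0.517 0.061 0.248]
[ 0.484 -0.406  0.078] [-0.135  0.631 -1.014  1.663 -1.227 -1.649] 0.0 step 0.05 wrist [ 0.318 -0.043  0.222] [ 0.509 -0.052  0.208]
[ 0.484 -0.406  0.198] [-0.08   0.411 -0.981
[... 1321 characters left out ...]
0.0 step 0.08 wrist [0.561 0.109 0.201] [0.712 0.    0.248]
[ 0.476 -0.403  0.078] [ 0.016  0.758 -0.632  0.979 -1.318 -1.411] 0.0 step 0.02 wrist [0.497 0.008 0.179] [ 0.655 -0.097  0.208]
[ 0.476 -0.403  0.198] [ 0.026  0.589 -0.594  0.936 -1.44  -1.241] 0.0 step 0.02 wrist [0.509 0.013 0.27 ] [ 0.655 -0.097  0.328]
[ 0.55 -0.15  0.33] [ 0.306  0.116 -0.274  0.361 -1.324 -0.45 ] 0.0 step 0.09 wrist [0.475 0.15  0.62 ] [ 0.554 -0.013  0.682]
[0.583 0.019 0.168] [ 0.119  0.274 -0.145 -0.385 -1.113 -0.024] 0.0 step 0.09 wrist [0.582 0.07  0.589] [ 0.574 -0.11   0.523]
[0.583 0.019 0.088] [ 0.114  0.36  -0.217 -0.421 -0.97   0.052] 0.0 step 0.02 wrist [0.597 0.069 0.509] [ 0.574 -0.11   0.443]
```

```bash
sed -i 's/for az,pit in .*/for az,pit in ((-1.75,.4),):/; s/,\.085\]/,.09]/; s/pre=g-.12/pre=g-.11/; s/\.0175\*t/.0225*t/' path.py; echo '    rows(pre,G)' >> path.py; python3 path.py
```

```text
-1.75
[ 0.5   -0.306  0.123] [ 0.211  0.567 -0.87   1.133 -1.225 -1.439] 0.0 step 0.08 wrist [0.377 0.081 0.247] [0.562 0.037 0.27 ]
[ 0.482 -0.405  0.083] [-0.076  0.616 -0.935  1.459 -1.173 -1.55 ] 0.0 step 0.04 wrist [ 0.356 -0.027  0.226] [ 0.544 -0.063  0.23 ]
[ 0.482 -0.405  0.203] [-0.026  0.419 -0.886  1.315 -1.225 -1.291] 0.0 step 0.03 wrist [ 0.366 -0.009  0.301] [ 0.544 -0.063  0.35 ]
[ 0.55 -0.15  0.33] [ 0.306  0.116 -0.274  0.361 -1.324 -0.45 ] 0.0 step 0.12 wrist [0.475 0.15  0.62 ] [ 0.554 -0.013  0.682]
[0.583 0.015 0.168] [ 0.074  0.284 -0.126 -0.438 -1.139  0.038] 0.0 step 0.1 wrist [0.592 0.044 0.591] [ 0.573 -0.132  0.517]
[0.583 0.015 0.088] [ 0.068  0.371 -0.195 -0.476 -1.001  0.121] 0.0 step 0.02 wrist [0.608 0.041 0.511] [ 0.573 -0.132  0.437]
shift [-60.  -23.4 187.7] turn [-0.21   0.396  0.144] n 3.174291594535567 2.520499823523883
```

send_rows --series '[[[-60, -23, 188], [-0.21, 0.396, 0.144], 0], [[-60, -23, 188], [-0.21, 0.396, 0.144], 0], [[-60, -23, 188], [-0.21, 0.396, 0.144], 0], [[-60, -23, 188], [-0.21, 0.396, 0.144], 0], [[-60, -23, 188], [-0.21, 0.396, 0.144], 0], [[-60, -23, 188], [-0.21, 0.396, 0.144], 0]]'

```text
time: 5.28
position: [0.4994, -0.306, 0.1258]
ee_rot: [-0.533, 0.642, -0.355, -0.422]
ft_force: [-0.2, 0.6, -0.0]
opening: 1.001
gripper_force: 0.0
```

```bash
python3 - <<'E'
from h import *
np.set_printoptions(precision=4,suppress=True)
s=log(); print(s['time'],s['joint_positions'],s['position'],R.from_quat(s['ee_rot']).as_matrix()[:,2])
C=get_calibration('wrist')
im=capture('wrist')[:,:,::-1].copy(); cv2.imwrite('pics/w2.png',im)
for p in ((.485,-.388,.135),(.485,-.388,.0),(.485,-.388,.09)): print(proj(C,p))
hsv=cv2.cvtColor(im,cv2.COLOR_BGR2HSV); m=cv2.inRange(hsv,(18,110,110),(38,255,255)); 
n,l,st,ce=cv2.connectedComponentsWithStats(m); print([(st[i].tolist(),ce[i].round(1).tolist()) for i in range(1,n) if st[i][4]>60])
G=tilt(-1.75,.4); rows(np.r_[.485,-.388,.09]+.019*G[:,2],G)
E
```

```text
5.275 [ 0.2099  0.5592 -0.8703  1.1315 -1.2241 -1.4387] [ 0.4994 -0.306   0.1258] [-0.1631 -0.9051 -0.3927]
(np.float64(280.1203884018658), np.float64(174.19376441048306))
(np.float64(280.91441180420514), np.float64(287.8442090047329))
(np.float64(280.44257659547475), np.float64(220.30932138121509))
[([454, 0, 45, 65, 1295], [475.8, 31.5]), ([406, 62, 31, 10, 66], [424.1, 67.8]), ([436, 63, 50, 59, 1122], [460.4, 90.7]), ([254, 160, 54, 44, 1851], [280.5, 181.7]), ([97, 266, 30, 55, 785], [108.4, 292.9]), ([434, 266, 30, 55, 756], [451.7, 293.4]), ([250, 330, 310, 15, 3591], [418.8, 338.5])]
shift [ -0.2  -0.1 109.8] turn [-0.001  0.004 -0.007] n 1.7573723517103776 0.04492439062298405
```

View pics/w2.png

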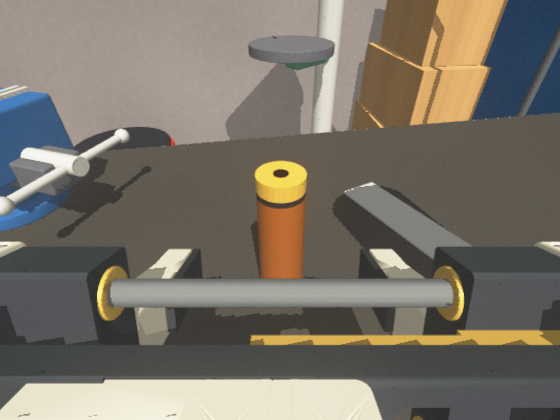

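The blank's brass top is centred at (280,174), exactly where predicted, between the open fingers. I'll go in and grip.

send_rows --series '[[[0, 0, 40], [0, 0, 0], 0], [[0, 0, 75], [0, 0, 0], 0], [[0, 0, 95], [0, 0, 0], 0], [[0, 0, 108], [0, 0, 0], 0], [[0, 0, 110], [0, 0, 0], 0], [[0, 0, 110], [0, 0, 0], 100], [[0, 0, 110], [0, 0, 0], 150], [[0, 0, 110], [0, 0, 0], 200], [[0, 0, 110], [0, 0, 0], 255], [[0, 0, 110], [0, 0, 0], 255]]' --grip_force 25

```text
time: 6.58
position: [0.4804, -0.406, 0.0792]
ee_rot: [-0.534, 0.641, -0.353, -0.424]
ft_force: [-0.1, 0.1, 0.1]
opening: 0.49
gripper_force: 0.0
```

send_rows --series '[[[0, 0, 0], [0, 0, 0], 255], [[0, 0, 0], [0, 0, 0], 255], [[0, 0, 0], [0, 0, 0], 255], [[0, 0, 0], [0, 0, 0], 255]]'

```text
time: 7.08
position: [0.4803, -0.4061, 0.0792]
ee_rot: [-0.534, 0.641, -0.353, -0.424]
ft_force: [0.1, 0.5, -1.2]
opening: 0.445
gripper_force: 25.0
```

```bash
python3 - <<'E'
from h import *
s=log(); G=tilt(-1.75,.4)
print(s['opening'],s['gripper_force'],s['ft_force'],s['position'], s['ft_torque'])
rows(s['position']+[0,0,.1],G)
E
```

```text
0.4447308176462881 24.986855685710907 [ 0.05441366  0.48091315 -1.2411779 ] [ 0.48032748 -0.40611404  0.07922982] [ 3.36163334 -0.75479992  0.08958872]
shift [ 92.1  -0.  -39. ] turn [ 0.003  0.001 -0.001] n 1.6000000000000008 0.01636868167402138
```

```bash
python3 - <<'E'
from h import *
s=sense(); R0=R.from_quat(s['ee_rot'])
thin=R0.inv().apply([0,0,1]); mid=R0.inv().apply(np.array([.485,-.388,.0675])-s['position'])
# blank axis through grasp plane: y offset ~0 since gripped
print('thin in tool',thin,'mid in tool',mid)
mid[1]=0; np.savez('grip.npz',thin=thin,mid=mid)
E
```

```text
thin in tool [ 9.20615905e-01 -7.36361466e-05 -3.90469398e-01] mid in tool [-0.01808515 -0.00131518 -0.0125991 ]
```

send_rows --series '[[[9, 0, -4], [0, 0, 0], 255], [[28, 0, -12], [0, 0, 0], 255], [[55, 0, -23], [0, 0, 0], 255], [[85, 0, -36], [0, 0, 0], 255], [[110, 0, -46], [0, 0, 0], 255], [[110, 0, -46], [0, 0, 0], 255]]'

```text
time: 7.82
position: [0.4805, -0.4065, 0.2008]
ee_rot: [-0.533, 0.642, -0.354, -0.423]
ft_force: [-0.0, 0.5, -1.9]
opening: 0.441
gripper_force: 25.0
```

```bash
cat > place.py <<'E'
from h import *
np.set_printoptions(precision=3,suppress=True)
def target(up, seat=(.584,.030,.106), yaw=-.0705):
    g=np.load('grip.npz'); t=np.array([-np.sin(yaw+np.pi)*-1,0,0]); 
    t=np.array([np.sin(yaw),-np.cos(yaw),0]); thin=g['thin']; 
    y=np.array([0,1.,0]); y-=thin*thin[1]; y/=np.linalg.norm(y)
    A=np.c_[thin,y,np.cross(thin,y)]; Y=np.array([-np.cos(yaw),-np.sin(yaw),0])
    Bm=np.c_[t,Y,np.cross(t,Y)]; Rm=Bm@A.T
    return np.array(seat)+[0,0,up]-Rm@g['mid'],Rm
E
python3 - <<'E'
from place import *
P,_=fit(); s=sense(); print(s['time'],s['position'],s['gripper_force'],s['ft_force'])
A=(s['position'],R.from_quat(s['ee_rot']).as_matrix()); V=(np.array([.55,-.16,.31]),tilt(-1.68,1.2)); T=target(.09); T2=target(0)
q=s['joint_positions']
for a,c in ((A,V),(V,T),(T,T2)):
    E=0;J=0
    for p,Rm in interp(*a,*c,10)[1:]:
        q2,e=ik(p,Rm,P,q); E=max(e,E); J=max(J,np.abs(q2-q).max()); q=q2
    print(c[0],c[1][:,2],q,E,J)
rows(*V); 
E
```

```text
7.825 [ 0.48  -0.407  0.201] 24.979529678821564 [-0.038  0.515 -1.889]
[ 0.55 -0.16  0.31] [-0.039 -0.36  -0.932] [ 0.282  0.144 -0.283  0.354 -1.307 -0.513] 8.902351072981319e-09 0.12398506216068661
[0.583 0.018 0.177] [ 0.028  0.389 -0.921] [ 0.079  0.275 -0.118 -0.436 -1.152  0.025] 1.3045817667811652e-08 0.09638730248281918
[0.583 0.018 0.087] [ 0.028  0.389 -0.921] [ 0.073  0.372 -0.196 -0.478 -0.997  0.118] 2.362277040646177e-14 0.017737898198604274
shift [   0.7  -24.2 -277.4] turn [ 0.049 -0.798 -0.056] n 4.455518499563533 4.292981467124446
```

send_rows --series '[[[0, -4, -50], [0.01, -0.16, -0.01], 255], [[0, -10, -110], [0.02, -0.32, -0.02], 255], [[0, -15, -165], [0.03, -0.48, -0.03], 255], [[0, -20, -220], [0.04, -0.64, -0.04], 255], [[0, -24, -277], [0.049, -0.798, -0.056], 255], [[0, -24, -277], [0.049, -0.798, -0.056], 255]]'

```text
time: 8.57
position: [0.5521, -0.1583, 0.3097]
ee_rot: [-0.656, 0.732, -0.123, -0.135]
ft_force: [0.2, -0.4, -2.3]
opening: 0.443
gripper_force: 25.0
```

```bash
python3 - <<'E'
from place import *
s=sense(); print(s['time'],s['position'],s['gripper_force']); rows(*target(.07))
E
```

```text
8.575 [ 0.552 -0.158  0.31 ] 24.98780094087124
shift [-221.6  -11.3   78.2] turn [-0.003 -0.768 -0.039] n 3.764615235739573 4.1155387051221295
```

send_rows --series '[[[-44, -2, 15], [0, -0.16, -0.008], 255], [[-90, -5, 32], [0, -0.32, -0.016], 255], [[-140, -7, 49], [0, -0.48, -0.024], 255], [[-190, -10, 67], [-0.003, -0.64, -0.032], 255], [[-222, -11, 78], [-0.003, -0.768, -0.039], 255], [[-222, -11, 78], [-0.003, -0.768, -0.039], 255], [[-222, -11, 78], [-0.003, -0.768, -0.039], 255]]'

```text
time: 9.45
position: [0.5793, 0.0146, 0.1532]
ee_rot: [-0.667, 0.719, 0.136, 0.14]
ft_force: [0.9, 0.6, -0.2]
opening: 0.441
gripper_force: 25.0
```

```bash
python3 - <<'E'
from place import *
s=log(); print(s['time'],s['position'],s['gripper_force']); rows(*target(.03)); rows(*target(.0))
C=get_calibration('wrist'); w=capture('wrist')[:,:,::-1]; sc=capture('scene')[:,:,::-1]
M=np.zeros((420,800,3),np.uint8); M[:300,:400]=cv2.resize(w,(400,300)); c=cv2.resize(sc[170:290,240:380],None,fx=2.85,fy=2.85,interpolation=cv2.INTER_CUBIC); M[:c.shape[0],400:400+c.shape[1]]=c[:, :400]
cv2.imwrite('pics/p1.png',M)
E
```

```text
9.45 [0.579 0.015 0.153] 24.99797168187797
shift [10.  -3.8 34.6] turn [ 0.006 -0.008 -0.005] n 0.579453407803825 0.06171982870281644
shift [21.5 -4.1 62.3] turn [ 0.006 -0.008 -0.005] n 1.0565883756394425 0.06171982870281644
```

View pics/p1.png

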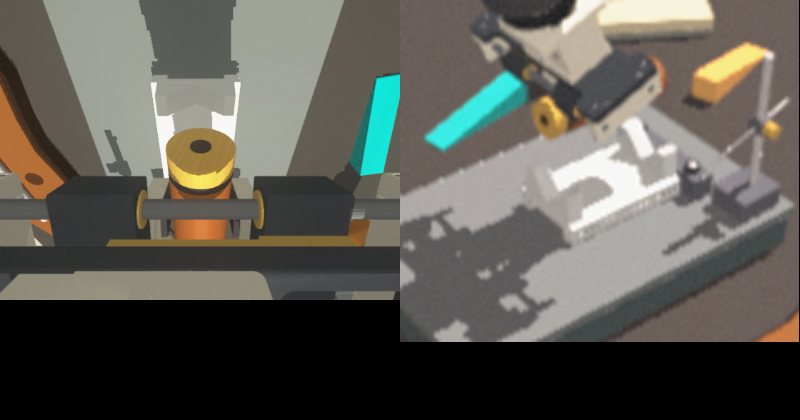

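send_rows --series '[[[4, -4, 15], [0.006, -0.008, -0.005], 255], [[9, -4, 33], [0.006, -0.008, -0.005], 255], [[13, -4, 43], [0.006, -0.008, -0.005], 255], [[16, -4, 50], [0.006, -0.008, -0.005], 255], [[18, -4, 54], [0.006, -0.008, -0.005], 255], [[19, -4, 57], [0.006, -0.008, -0.005], 255], [[19, -4, 57], [0.006, -0.008, -0.005], 255], [[19, -4, 57], [0.006, -0.008, -0.005], 255]]'

```text
time: 10.55
position: [0.5841, 0.0203, 0.0939]
ee_rot: [-0.668, 0.716, 0.136, 0.148]
ft_force: [0.4, -0.4, -2.1]
opening: 0.443
gripper_force: 25.0
```

```bash
python3 - <<'E'
from place import *
s=log(); print(s['time'],s['position'],s['ft_force'],s['ft_torque']); rows(*target(.0)); rows(*target(-.003))
E
```

```text
10.55 [0.584 0.02  0.094] [ 0.392 -0.381 -2.086] [-1.5    0.021 -0.038]
shift [4.5 0.8 5.2] turn [-0.001  0.004  0.002] n 0.11048915451143503 0.023992112822843713
shift [5.7 0.8 7.9] turn [-0.001  0.004  0.002] n 0.15669736837176917 0.023992112822843713
```

send_rows --series '[[[2, 1, 2], [0, 0, 0], 255], [[3, 1, 4], [0, 0.004, 0], 255], [[4, 1, 5], [0, 0.004, 0], 255], [[4, 1, 5], [0, 0.004, 0], 255]]'

```text
time: 11.05
position: [0.583, 0.0188, 0.0874]
ee_rot: [-0.669, 0.716, 0.135, 0.146]
ft_force: [0.6, 0.8, -0.8]
opening: 0.443
gripper_force: 25.0
```

```bash
python3 - <<'E'
from place import *
s=log(); print(s['time'],s['position'],s['ft_force'],s['ft_torque']); rows(*target(.0)); rows(*target(-.003))
E
```

```text
11.05 [0.583 0.019 0.087] [ 0.602  0.791 -0.85 ] [-1.031 -0.077 -0.083]
shift [ 0.5 -0.2 -0.1] turn [-0.001 -0.     0.002] n 0.008700850915578732 0.011676814454695563
shift [ 1.6 -0.2  2.7] turn [-0.001 -0.     0.002] n 0.0500984132301863 0.011676814454695563
```

send_rows --series '[[[0.6, 0, 1], [0, 0, 0], 255], [[1, 0, 2], [0, 0, 0], 255], [[1, 0, 2], [0, 0, 0], 255]]'

```text
time: 11.42
position: [0.5833, 0.0186, 0.0861]
ee_rot: [-0.669, 0.716, 0.135, 0.147]
ft_force: [-1.4, 0.6, 6.2]
opening: 0.441
gripper_force: 25.0
```

```bash
python3 - <<'E'
from place import *
s=log(); print(s['time'],s['position'],s['ft_force'],s['ft_torque']); rows(*target(.0)); rows(*target(-.003))
E
```

```text
11.425 [0.583 0.019 0.086] [-1.354  0.619  6.193] [-0.221  0.13   0.102]
shift [-0.2  0.2 -1.2] turn [-0.002 -0.     0.003] n 0.020445519786768188 0.01838773514332804
shift [0.9 0.2 1.5] turn [-0.002 -0.     0.003] n 0.02859678959474502 0.01838773514332804
```

Force of 8 N on seating, so the blank is in the saddles. I'll release, back out along the tool and look.

send_rows --series '[[[0, 0, 0], [0, 0, 0], 120], [[0, 0, 0], [0, 0, 0], 100], [[0, 0, 0], [0, 0, 0], 60], [[0, 0, 0], [0, 0, 0], 30], [[0, 0, 0], [0, 0, 0], 30], [[0, 0, -8], [0, 0, 0], 30], [[0, 0, -25], [0, 0, 0], 30], [[0, 0, -60], [0, 0, 0], 30], [[0, 0, -110], [0, 0, 0], 30], [[0, 0, -150], [0, 0, 0], 30]]'

```text
time: 12.68
position: [0.5787, -0.0412, 0.2266]
ee_rot: [-0.669, 0.716, 0.134, 0.147]
ft_force: [0.4, 0.2, 0.5]
opening: 0.881
gripper_force: 0.0
```

```bash
python3 - <<'E'
from place import *
s=log(); print(s['time'],s['position'],s['ft_force'],s['opening'])
C=get_calibration('wrist'); w=capture('wrist')[:,:,::-1]; sc=capture('scene')[:,:,::-1]
import json; json.dump({k:np.array(v).tolist() for k,v in C.items()},open('cal2.json','w'))
cv2.imwrite('pics/w3.png',w)
M=np.zeros((400,800,3),np.uint8); c=cv2.resize(w[40:260,170:390],None,fx=1.8,fy=1.8); M[:c.shape[0],:c.shape[1]]=c; c=cv2.resize(sc[170:290,240:380],None,fx=2.85,fy=2.85,interpolation=cv2.INTER_CUBIC); M[:c.shape[0],400:400+c.shape[1]]=c[:, :400]
cv2.imwrite('pics/p2.png',M)
E
```

```text
12.675 [ 0.579 -0.041  0.227] [0.353 0.16  0.454] 0.8813733727436799
```

View pics/p2.png

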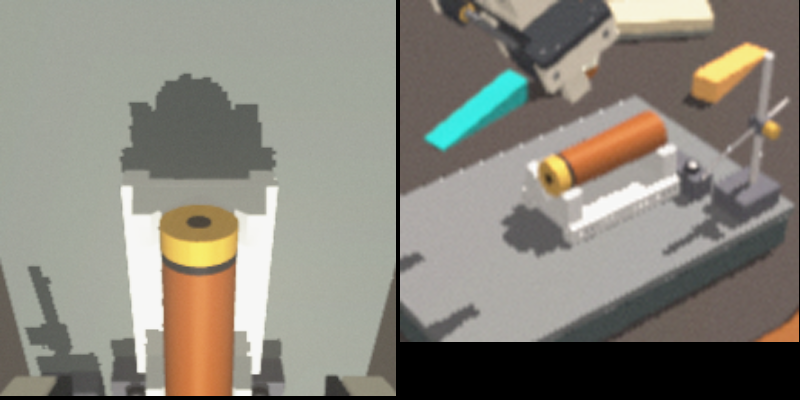

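```bash
python3 - <<'E'
from h import *
import json
np.set_printoptions(precision=4,suppress=True)
C=json.load(open('cal2.json')); U=lambda a,b,z: unproj(C,170+a/1.8,40+b/1.8,z)
y=np.array([.0704,.9975,0])
print('thin',U(199,221,.106),'rail front row?')
c=np.array([.584,.03,0]); print('thin y in cradle',(U(199,221,.106)-c)@y,'x',(U(199,221,.106)-c)@[.9975,-.0704,0])
for z in (.102,.05): print('front corners z',z,[(U(a,180,z)-c)@y for a in (125,272)])
E
```

```text
thin [ 0.5796 -0.0386  0.106 ] rail front row?
thin y in cradle -0.06874627597947286 x 0.00043710273504304437
front corners z 0.102 [np.float64(-0.0881014392993982), np.float64(-0.08826046225755424)]
front corners z 0.05 [np.float64(-0.06400354259813182), np.float64(-0.06419662527399476)]
```

The blank is seated in both saddles with the brass to the front (middle within about 1 mm). Now for the wedge.

```bash
python3 - <<'E'
from h import *
np.set_printoptions(precision=3,suppress=True)
S=get_calibration('scene'); print('bottle base',unproj(S,302,197,.0),unproj(S,302,171,.125))
P,_=fit(); s=sense(); az=-1.326; D=down((np.cos(az),np.sin(az)))
T=(np.array([.475,.31,.22]),D); M=(np.array([.55,.08,.34]),down((-.0704,-.9975)))
q=s['joint_positions']; A=(s['position'],R.from_quat(s['ee_rot']).as_matrix())
for a,c in ((A,M),(M,T),(T,(np.array([.4728,.3195,.004]),D))):
    E=0
    for p,Rm in interp(*a,*c,8)[1:]: q,e=ik(p,Rm,P,q); E=max(E,e)
    print(c[0],q,E)
rows(*M)
rows(*T)
E
```

```text
bottle base [0.349 0.216 0.   ] [0.372 0.191 0.125]
[0.55 0.08 0.34] [ 0.497  0.108 -0.063 -0.    -1.4   -0.567] 4.552746096786464e-10
[0.475 0.31  0.22 ] [ 0.923  0.187 -0.24  -0.    -1.144 -0.678] 3.616416040404643e-09
[0.473 0.32  0.004] [ 0.937  0.429 -0.474 -0.    -0.668 -0.692] 4.779770556653511e-09
shift [-153.5   38.   -55.6] turn [-0.011  0.399  0.002] n 2.6825663751005604 2.138358974549521
shift [-313.8  130.3  141.1] turn [-0.073  0.394 -0.309] n 5.886767916115777 2.710231734373348
```

send_rows --series '[[[-60, 15, -40], [0, 0.16, 0], 30], [[-110, 27, -56], [0, 0.3, 0], 30], [[-154, 38, -56], [-0.01, 0.399, 0], 30], [[-200, 70, -10], [-0.03, 0.397, -0.1], 30], [[-250, 95, 45], [-0.05, 0.395, -0.2], 30], [[-290, 115, 90], [-0.073, 0.394, -0.309], 30], [[-314, 130, 141], [-0.073, 0.394, -0.309], 30], [[-314, 130, 141], [-0.073, 0.394, -0.309], 30]]'

```text
time: 13.78
position: [0.471, 0.3139, 0.214]
ee_rot: [0.789, -0.614, -0.004, 0.003]
ft_force: [0.2, -0.2, 0.3]
opening: 0.886
gripper_force: 0.0
```

```bash
python3 - <<'E'
from h import *
import json
np.set_printoptions(precision=4,suppress=True)
s=log(); print(s['time'],s['position'],s['ft_force'],s['opening'],R.from_quat(s['ee_rot']).as_matrix()[:,2])
C=get_calibration('wrist'); w=np.ascontiguousarray(capture('wrist')[:,:,::-1]); cv2.imwrite('pics/w4.png',w)
json.dump({k:np.array(v).tolist() for k,v in C.items()},open('cal3.json','w'))
for p in ((.4782,.298,.031),(.4442,.434,.003),(.4947,.3032,.031),(.4621,.2916,.031)): print(proj(C,p))
E
```

```text
13.775 [0.471  0.3139 0.214 ] [ 0.1894 -0.1942  0.3419] 0.8862434131074811 [-0.0105  0.0008 -0.9999]
(np.float64(275.993221951089), np.float64(180.71250127734453))
(np.float64(276.1488935825096), np.float64(281.86390616799633))
(np.float64(260.55316246250885), np.float64(181.62591284624742))
(np.float64(291.3699805984621), np.float64(178.6764842678769))
```

View pics/w4.png

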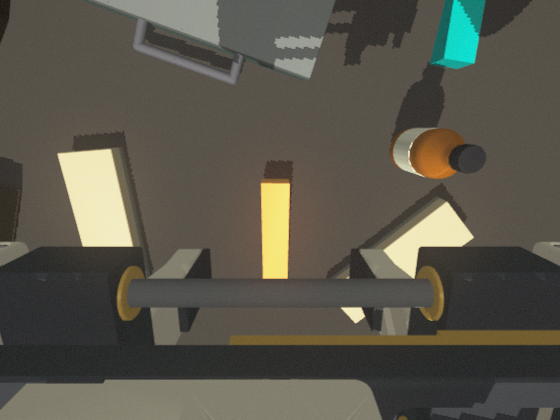

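The wedge's heel shows at (275,181) with sides at columns 261–290, within a pixel of the prediction. Whetstone1 (right) and the bottle are clear of the fingers' path. I'll descend and grip.

```bash
python3 - <<'E'
from h import *
az=-1.326; D=down((np.cos(az),np.sin(az)))
rows((.4729,.3193,.005),D)
E
```

```text
shift [ -3.5  -5.3 208.1] turn [0.011 0.003 0.003] n 3.3317549506740027 0.06105848163075971
```

send_rows --series '[[[-2, -3, 50], [0.006, 0, 0], 60], [[-3, -4, 105], [0.011, 0.003, 0.003], 60], [[-3.5, -5, 155], [0.011, 0.003, 0.003], 60], [[-3.5, -5.3, 190], [0.011, 0.003, 0.003], 60], [[-3.5, -5.3, 208], [0.011, 0.003, 0.003], 60], [[-3.5, -5.3, 208], [0.011, 0.003, 0.003], 60], [[-3.5, -5.3, 208], [0.011, 0.003, 0.003], 60]]'

```text
time: 14.7
position: [0.4761, 0.3181, 0.0091]
ee_rot: [0.787, -0.616, 0.0, -0.003]
ft_force: [-0.5, -0.5, -0.9]
opening: 0.76
gripper_force: 0.0
```

```bash
python3 - <<'E'
from h import *
s=log(); print(s['position'],s['ft_force'],s['opening'])
az=-1.326; D=down((np.cos(az),np.sin(az)))
rows((.4729,.3193,.005),D)
E
```

```text
[0.47606963 0.31806903 0.00906739] [-0.53628802 -0.49940623 -0.94081051] 0.7601067686508641
shift [-1.9  2.8  4.1] turn [-0.005  0.002 -0.002] n 0.08482336636571752 0.030995429983132827
```

send_rows --series '[[[-1, 2, 3], [0, 0, 0], 60], [[-2, 3, 4], [-0.004, 0, 0], 60], [[-2, 3, 4], [-0.004, 0, 0], 140], [[-2, 3, 4], [-0.004, 0, 0], 200], [[-2, 3, 4], [-0.004, 0, 0], 255], [[-2, 3, 4], [-0.004, 0, 0], 255], [[-2, 3, 4], [-0.004, 0, 0], 255], [[-2, 3, 4], [-0.004, 0, 0], 255], [[-2, 3, 4], [-0.004, 0, 0], 255]]' --grip_force 35

```text
time: 15.82
position: [0.4718, 0.319, 0.0037]
ee_rot: [0.788, -0.616, -0.001, -0.0]
ft_force: [0.8, 0.7, -0.5]
opening: 0.362
gripper_force: 35.0
```

```bash
python3 - <<'E'
from h import *
s=log(); print(s['position'],s['ft_force'],s['opening'],s['gripper_force'],R.from_quat(s['ee_rot']).as_matrix().round(4))
E
```

```text
[0.47177073 0.31899416 0.00369262] [ 0.76505589  0.65595442 -0.54970708] 0.361957996409785 34.99945532061247 [[ 2.406e-01 -9.706e-01 -1.100e-03]
 [-9.706e-01 -2.406e-01  1.400e-03]
 [-1.600e-03  8.000e-04 -1.000e+00]]
```

```bash
python3 - <<'E'
from h import *
np.set_printoptions(precision=3,suppress=True)
P,_=fit(); s=sense(); D=down((-.0704,-.9975)); T=np.array([.5687,-.1874,.27])
A=(s['position'],R.from_quat(s['ee_rot']).as_matrix()); A2=(A[0]+[0,0,.25],A[1]); q=s['joint_positions']
for a,c in ((A,A2),(A2,(T,D)),((T,D),(T-[0,0,.216],D)),((T-[0,0,.216],D),(T+[.006,.085,-.216],D))):
    E=0
    for p,Rm in interp(*a,*c,8)[1:]: q,e=ik(p,Rm,P,q); E=max(E,e)
    print(c[0],q,E)
rows(T,D)
E
```

```text
[0.472 0.319 0.254] [ 0.937  0.169 -0.183 -0.002 -1.219 -0.693] 2.3452078229272216e-09
[ 0.569 -0.187  0.27 ] [ 0.008  0.209 -0.096  0.    -1.266 -0.078] 1.5890766535964218e-08
[ 0.569 -0.187  0.054] [ 0.008  0.398 -0.368 -0.    -0.805 -0.078] 3.513650927502382e-09
[ 0.575 -0.102  0.054] [ 0.158  0.377 -0.402 -0.    -0.791 -0.229] 5.081742821316374e-13
shift [ 514.4   28.  -267.1] turn [0.001 0.002 0.313] n 9.284825691149944 1.6783685751761153
```

send_rows --series '[[[0, 0, -15], [0, 0, 0], 255], [[0, 0, -50], [0, 0, 0], 255], [[0, 0, -105], [0, 0, 0], 255], [[0, 0, -165], [0, 0, 0], 255], [[0, 0, -220], [0, 0, 0], 255], [[0, 0, -265], [0, 0, 0], 255], [[0, 0, -265], [0, 0, 0], 255]]'

```text
time: 16.7
position: [0.4733, 0.3196, 0.2742]
ee_rot: [0.788, -0.616, -0.0, -0.004]
ft_force: [-0.0, -0.1, -1.2]
opening: 0.364
gripper_force: 35.0
```

```bash
python3 - <<'E'
from h import *
s=log(); print(s['position'],s['ft_force'],s['opening'],s['gripper_force'])
rows(np.array([.5687,-.1874,.27]),down((-.0704,-.9975)))
E
```

```text
[0.47331686 0.31961527 0.27423472] [-0.00912409 -0.07388806 -1.16770913] 0.36364109790891697 34.999365585790656
shift [515.1  29.6   0.9] turn [-0.005  0.007  0.314] n 8.254827152149272 1.680660605251127
```

send_rows --series '[[[30, 2, 0], [0, 0, 0.03], 255], [[85, 5, 0], [0, 0, 0.06], 255], [[140, 8, 0], [0, 0, 0.1], 255], [[200, 11, 0], [0, 0, 0.13], 255], [[260, 15, 0], [0, 0, 0.16], 255], [[320, 18, 0], [0, 0, 0.2], 255], [[380, 22, 0], [0, 0, 0.24], 255], [[440, 25, 1], [0, 0, 0.27], 255], [[490, 28, 1], [-0.005, 0.007, 0.3], 255], [[515, 30, 1], [-0.005, 0.007, 0.314], 255]]'

```text
time: 17.95
position: [0.5661, -0.1909, 0.2663]
ee_rot: [-0.68, 0.733, 0.0, -0.005]
ft_force: [0.2, 0.8, -0.1]
opening: 0.363
gripper_force: 35.0
```

```bash
python3 - <<'E'
from h import *
s=log(); print(s['position'],s['ft_force'],s['opening'],s['gripper_force'])
rows(np.array([.5687,-.1874,.06]),down((-.0704,-.9975)))
E
```

```text
[ 0.56611745 -0.19089544  0.2662694 ] [ 0.22349523  0.83462264 -0.14033252] 0.3629704822007291 34.999879612114455
shift [ -5.   -3.7 206.2] turn [ 0.007 -0.007 -0.003] n 3.3010428122465743 0.054180737835679275
```

send_rows --series '[[[-1, -1, 45], [0, 0, 0], 255], [[-2, -2, 100], [0.005, -0.005, 0], 255], [[-4, -3, 150], [0.007, -0.007, -0.003], 255], [[-5, -4, 185], [0.007, -0.007, -0.003], 255], [[-5, -4, 203], [0.007, -0.007, -0.003], 255], [[-5, -4, 203], [0.007, -0.007, -0.003], 255], [[-5, -4, 203], [0.007, -0.007, -0.003], 255], [[-5, -4, 203], [0.007, -0.007, -0.003], 255]]'

```text
time: 18.95
position: [0.5708, -0.185, 0.0652]
ee_rot: [-0.683, 0.731, -0.001, 0.002]
ft_force: [-0.1, -0.3, -0.3]
opening: 0.363
gripper_force: 35.0
```

```bash
python3 - <<'E'
from h import *
s=log(); print(s['time'],s['position'],s['ft_force'],s['ft_torque'],R.from_quat(s['ee_rot']).as_matrix().round(4))
C=get_calibration('wrist'); w=capture('wrist')[:,:,::-1]; sc=capture('scene')[:,:,::-1]
cv2.imwrite('pics/w5.png',w);cv2.imwrite('pics/s5.png',sc)
M=np.zeros((420,800,3),np.uint8); M[:300,:400]=cv2.resize(w,(400,300)); c=cv2.resize(sc[180:300,210:350],None,fx=2.85,fy=2.85,interpolation=cv2.INTER_CUBIC); M[:c.shape[0],400:]=c[:, :400]
cv2.imwrite('pics/p5.png',M)
rows(np.array([.5687,-.1874,.0537]),down((-.0704,-.9975)))
E
```

```text
18.95 [ 0.57075321 -0.18502332  0.06515362] [-0.06937035 -0.2957044  -0.26418365] [ 0.05041661 -0.05278223  0.0234222 ] [[-6.790e-02 -9.977e-01  3.900e-03]
 [-9.977e-01  6.790e-02  4.000e-04]
 [-6.000e-04 -3.900e-03 -1.000e+00]]Traceback (most recent call last):
  File "<stdin>", line 5, in <module>
ValueError: could not broadcast input array from shape (342,399,3) into shape (342,400,3)
```

send_rows --series '[[[1, 1, 4], [0, 0.003, 0], 255], [[2, 2, 7], [-0.003, 0.003, 0], 255], [[2, 2, 9], [-0.003, 0.003, 0], 255], [[2, 2, 9], [-0.003, 0.003, 0], 255]]'

```text
time: 19.55
position: [0.5678, -0.1869, 0.0545]
ee_rot: [-0.683, 0.731, -0.0, -0.001]
ft_force: [-1.0, -1.0, -0.3]
opening: 0.36
gripper_force: 35.0
```

```bash
cat > st.py <<'E'
from h import *
np.set_printoptions(precision=4,suppress=True)
s=log(); Rm=R.from_quat(s['ee_rot']).as_matrix(); y=np.array([.0704,.9975,0]); x=np.array([.9975,-.0704,0])
f=np.array([.5791,-.0398,0]); d=s['position']-f
print('t',s['time'],'p',s['position'],'F along y,x,z',s['ft_force']@y,s['ft_force']@x,s['ft_force'][2],'tq',s['ft_torque'])
print('nose inside front',d@y+.1183,'x off',d@x,'tilt',Rm[:2,2],'xdir az',np.arctan2(Rm[1,0],Rm[0,0]), s['opening'],s['gripper_force'])
E
python3 st.py
```

```text
t 19.55 p [ 0.5678 -0.1869  0.0545] F along y,x,z -1.0416769429833563 -0.9461439411220097 -0.3284977332437942 tq [ 0.1041  0.0087 -0.0123]
nose inside front -0.029203981253953584 x off -0.0009585569451318961 tilt [-0.0019 -0.0023] xdir az -1.6388822651622192 0.3595640328215484 34.999639893612766
```

send_rows --series '[[[0, 0, 0.7], [0, 0, 0], 255], [[0, 0, 1.4], [0, 0, 0], 255], [[0, 0, 1.4], [0, 0, 0], 255]]'

```text
time: 19.92
position: [0.5681, -0.1869, 0.0537]
ee_rot: [-0.683, 0.731, -0.001, -0.001]
ft_force: [-0.6, -0.9, 1.9]
opening: 0.365
gripper_force: 35.0
```

```bash
python3 st.py
```

```text
t 19.925 p [ 0.5681 -0.1869  0.0537] F along y,x,z -0.9200400750836762 -0.5556281204387066 1.8837752009718935 tq [ 0.0655  0.0669 -0.0349]
nose inside front -0.029232431900429 x off -0.000656239140108501 tilt [-0.001  -0.0024] xdir az -1.6387556392955704 0.36507500749927846 34.999636275424564
```

send_rows --series '[[[-6, 0, 0], [0, 0, 0], 255], [[-14, 0, 0], [0, 0, 0], 255], [[-22, 0, 0], [0, 0, 0], 255], [[-30, 0, 0], [0, 0, 0], 255], [[-38, 0, 0], [0, 0, 0], 255], [[-46, 0, 0], [0, 0, 0], 255], [[-50, 0, 0], [0, 0, 0], 255], [[-50, 0, 0], [0, 0, 0], 255]]'

```text
time: 20.92
position: [0.5716, -0.1362, 0.0537]
ee_rot: [-0.683, 0.731, -0.001, -0.001]
ft_force: [-0.2, -0.1, 6.6]
opening: 0.364
gripper_force: 35.0
```

```bash
python3 st.py
```

```text
t 20.925 p [ 0.5716 -0.1362  0.0537] F along y,x,z -0.14156411456033158 -0.18241682961387515 6.641573322374818 tq [0.1895 0.2382 0.0256]
nose inside front 0.02165601535469025 x off -0.0006633447122165179 tilt [-0.0007 -0.0021] xdir az -1.6382981236219902 0.3639334782128257 35.0009480238441
```

send_rows --series '[[[-3, 0, -0.5], [0, 0, 0], 255], [[-7, 0, -0.5], [0, 0, 0], 255], [[-10, 0, -0.5], [0, 0, 0], 255], [[-10, 0, -0.5], [0, 0, 0], 255]]'

```text
time: 21.42
position: [0.5719, -0.1264, 0.0537]
ee_rot: [-0.683, 0.731, -0.0, -0.001]
ft_force: [-0.9, 1.6, 3.8]
opening: 0.36
gripper_force: 35.0
```

```bash
python3 st.py
```

```text
t 21.425 p [ 0.5719 -0.1264  0.0537] F along y,x,z 1.5301289767455202 -0.9762876461870343 3.7813628309032357 tq [0.7796 0.1577 0.0415]
nose inside front 0.03142140388808658 x off -0.0010871447087888707 tilt [-0.0015 -0.0019] xdir az -1.6386905926877646 0.36027429499709673 35.000335701479344
```

send_rows --series '[[[-1.5, 0, 0], [0, 0, 0], 255], [[-3, 0, 0], [0, 0, 0], 255], [[-4, 0, 0], [0, 0, 0], 255], [[-4, 0, 0], [0, 0, 0], 255]]'

```text
time: 21.92
position: [0.5718, -0.1238, 0.0537]
ee_rot: [-0.683, 0.731, -0.0, -0.002]
ft_force: [-1.2, -5.7, 2.2]
opening: 0.362
gripper_force: 35.0
```

```bash
python3 st.py
```

```text
t 21.925 p [ 0.5718 -0.1238  0.0537] F along y,x,z -5.746320209588764 -0.7493635607688415 2.181333146045556 tq [-1.7777  0.1755  0.0179]
nose inside front 0.03402448675978274 x off -0.0013601653805243963 tilt [-0.0022 -0.0031] xdir az -1.6391073331230444 0.3621637826013082 35.000095730647445
```

send_rows --series '[[[-2, 0, 0], [0, 0, 0], 255], [[-4, 0, 0], [0, 0, 0], 255], [[-6, 0, 0], [0, 0, 0], 255], [[-8, 0, 0], [0, 0, 0], 255], [[-8, 0, 0], [0, 0, 0], 255]]'

```text
time: 22.55
position: [0.5722, -0.1161, 0.0537]
ee_rot: [-0.683, 0.731, -0.0, -0.002]
ft_force: [-1.1, -7.9, 3.4]
opening: 0.36
gripper_force: 35.0
```

```bash
python3 st.py; python3 - <<'E'
from h import *
cv2.imwrite('pics/s6.png',capture('scene')[:,:,::-1])
a=cv2.imread('pics/s5.png',0).astype(np.float32);b=cv2.imread('pics/s6.png',0).astype(np.float32)
S=get_calibration('scene')
for n,p in (('brass',(.5796,-.0386,.106)),('thick',(.588,.08,.106))):
    u,v=map(int,proj(S,p)); t=a[v-9:v+10,u-9:u+10]; r=b[v-14:v+15,u-14:u+15]
    F=lambda q: cv2.resize(q,None,fx=8,fy=8,interpolation=cv2.INTER_CUBIC)
    m=cv2.matchTemplate(F(r),F(t),cv2.TM_CCOEFF_NORMED); _,mx,_,l=cv2.minMaxLoc(m)
    print(n,u,v,mx,'shift px',l[0]/8-5,l[1]/8-5,'per mm z',(np.array(proj(S,np.array(p)+[0,0,.001]))-proj(S,p)),'per mm y',(np.array(proj(S,np.array(p)+[0,.001,0]))-proj(S,p)))
E
```

```text
t 22.55 p [ 0.5722 -0.1161  0.0537] F along y,x,z -8.002090898343532 -0.5699580145610806 3.436478085096841 tq [-2.3045  0.2298 -0.0178]
nose inside front 0.041709408492850306 x off -0.00148634396743766 tilt [-0.0025 -0.0034] xdir az -1.6391763266180515 0.35991646651417 35.000207062403206
brass 291 231 0.6688539981842041 shift px 1.0 -0.625 per mm z [ 0.00379789 -0.28605789] per mm y [ 0.27014493 -0.14096724]
thick 323 217 0.9851465225219727 shift px 0.5 -0.25 per mm z [ 0.01770737 -0.28026653] per mm y [ 0.24594183 -0.12925069]
```

send_rows --series '[[[-2, 0, 0], [0, 0, 0], 255], [[-4, 0, 0], [0, 0, 0], 255], [[-6, 0, 0], [0, 0, 0], 255], [[-8, 0, 0], [0, 0, 0], 255], [[-9.5, 0, 0], [0, 0, 0], 255], [[-9.5, 0, 0], [0, 0, 0], 255], [[-9.5, 0, 0], [0, 0, 0], 255], [[-9.5, 0, 0], [0, 0, 0], 255]]'

```text
time: 23.6
position: [0.5728, -0.1067, 0.0537]
ee_rot: [-0.683, 0.731, -0.0, -0.002]
ft_force: [-0.8, -7.7, 3.3]
opening: 0.364
gripper_force: 35.0
```

```bash
python3 st.py; python3 - <<'E'
from h import *
sc=capture('scene')[:,:,::-1]; w=capture('wrist')[:,:,::-1]
cv2.imwrite('pics/s7.png',sc); cv2.imwrite('pics/w7.png',w)
a=cv2.imread('pics/s5.png',0).astype(np.float32);b=cv2.imread('pics/s7.png',0).astype(np.float32)
S=get_calibration('scene')
for n,p in (('brass',(.5796,-.0386,.106)),('thick',(.588,.08,.106)),('side front corner',(.619,-.035,.06)),('side rear',(.626,.06,.06))):
    u,v=map(int,proj(S,p)); t=a[v-7:v+8,u-7:u+8]; r=b[v-11:v+12,u-11:u+12]
    F=lambda q: cv2.resize(q,None,fx=8,fy=8,interpolation=cv2.INTER_CUBIC)
    m=cv2.matchTemplate(F(r),F(t),cv2.TM_CCOEFF_NORMED); _,mx,_,l=cv2.minMaxLoc(m)
    print(n,u,v,round(mx,3),'shift px',l[0]/8-4,l[1]/8-4)
M=np.zeros((600,800,3),np.uint8); c=cv2.resize(w[60:340,150:410],(400,430)); M[:430,:400]=c; c=cv2.resize(sc[185:285,250:350],(400,400),interpolation=cv2.INTER_CUBIC); M[:400,400:]=c
cv2.imwrite('pics/p7.png',M)
E
```

```text
t 23.6 p [ 0.5728 -0.1067  0.0537] F along y,x,z -7.71988616517023 -0.30225632225628696 3.346986237607551 tq [-2.4342  0.2297  0.0357]
nose inside front 0.05112192278129157 x off -0.0015407976818846046 tilt [-0.0025 -0.0035] xdir az -1.6392196007699102 0.36374032540418777 35.00009269515431
brass 291 231 0.735 shift px 1.0 -1.125
thick 323 217 0.992 shift px 0.875 -0.5
side front corner 301 250 0.752 shift px 1.125 -0.375
side rear 327 238 0.966 shift px 1.375 -0.75
```

View pics/p7.png

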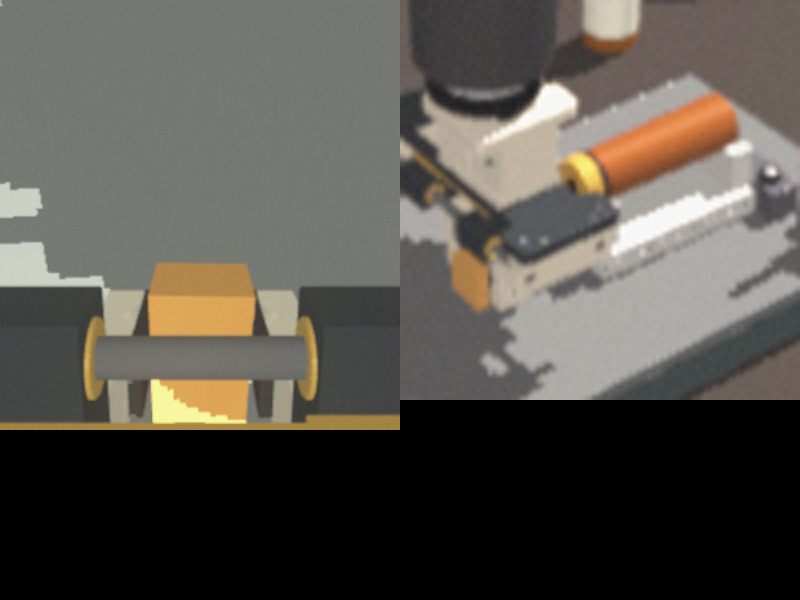

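The wedge sits under the cradle's front (image: orange wedge in the fingers, blank still seated). Wrist force is steady at about 8 N, with an estimated lift of 2–3 mm, so I'm handing in.

```bash
python3 -c "
from plant import workorder
print(workorder.hand_in())"
```

```text
the job is handed in; nothing more can be done
None
```

The job is handed in, verdict not shown: the blank lies in both V saddles, brass end to the front, and the wedge is still gripped flat on the plate under the cradle's front. I estimate the lift at 2 to 3 mm from wedge travel and camera shift, and I did not measure the two sides separately.

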